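Turn two rinsed bottles over onto the blow-out pegs

TASK

Turn the two rinsed white bottles upside down onto the drying pegs, the large one on the tall peg and the small one on the short peg, lowering each (do not drop it) until its mouth rests flat on the peg's round base and it stands straight by itself. When both are on, and only then, push the air lever all the way over, away from the robot. Leave the vise, angle plate, wrench and V-block where they are.

Things in the scene. Friction and masses are not known exactly. Their poses are not given: they have to be found in the camera images.
- large_bottle_center (a point): Large empty bottle of white rigid plastic, 48 mm square, 145 mm long in all: square body 110 mm from the base, 10 mm shoulder, round neck 25 mm long (32 mm outside, 24 mm bore). About 120 g. This point is on its axis, half-way along the 145 mm, 24 mm above the bench at the start; x runs from base to mouth. It starts lying on a flat side, mouth to the robot's left and back.
- large_bottle_mouth (a point): Centre of the open mouth of the large bottle, at the end of the neck, 72.5 mm along x from its centre; same axes. Inside, the bottle is hollow to a depth of 141 mm from here.
- small_bottle_center (a point): Small empty bottle of the same plastic, 42 mm square, 95 mm long in all: square body 60 mm from the base, 10 mm shoulder, round neck 25 mm long (32 mm outside, 24 mm bore). About 80 g. This point is on its axis, half-way along the 95 mm, 21 mm above the bench at the start; x runs from base to mouth. It starts lying on a flat side, mouth to the robot's left and back.
- small_bottle_mouth (a point): Centre of the open mouth of the small bottle, at the end of the neck, 47.5 mm along x from its centre; same axes. Inside it is hollow to a depth of 91 mm from here, too shallow for the tall peg.
- large_bottle: The large bottle as a body; this origin lies on the flat side it starts on, 24 mm from its long axis, half-way along its length; axes as for its centre, z up at the start.
- small_bottle: The small bottle as a body; this origin lies on the flat side it starts on, 21 mm from its long axis, half-way along its length; axes as for its centre, z up at the start.
- tall_peg_seat (a point): Tall drying peg: a fixed upright steel peg, 16 mm in diameter for its lowest 26 mm, tapering over 10 mm to 10 mm above that, on a round aluminium base 96 mm across and 20 mm high. This point is on its axis at the flat top of the base, 20 mm above the bench, where the mouth must rest. z is up.
- tall_peg_tip (a point): Tip of the tall peg, on its axis, 100 mm above its seat. The last 10 mm taper to a 5 mm flat tip.
- short_peg_seat (a point): Short drying peg: the same peg and base, but only 55 mm of peg above the base. This point is on the peg's axis at the flat top of the base, 20 mm above the bench. z is up.
- short_peg_tip (a point): Tip of the short peg, on its axis, 55 mm above its seat; tapered in the same way.
- air_lever (a joint): Air lever, in rad: 0 = leaning 0.5 rad towards the robot side of its block (off), 1.0 = leaning 0.5 rad to the far side (fully on). It turns about a level axis and stays where it is left; about 1 N at its ball moves it.
- air_lever_tip (a point): Centre of the black 26 mm ball on the end of the air lever's 10 mm rod, 90 mm from the pivot. The pivot is 22 mm above the bench in a fixed aluminium block 70 x 50 x 25 mm. When off the ball is about 101 mm above the bench. y is the turning axis, level; the ball travels 86 mm at right angles to it, away from the robot.
- vise: Bystander: small grey machine vise, 190 x 75 x 63 mm, 5 kg, at the far side of the bench. Origin under its middle, x along its screw.
- angle_plate: Bystander: dark steel slotted angle plate, 120 x 110 x 131 mm, 4 kg, at the left. Origin under its middle.
- wrench: Bystander: flat steel wrench lying between the bottles and the pegs. Its length lies along x.
- vblock: Bystander: steel V-block, 60 x 50 x 42 mm, 0.6 kg. Origin under its middle.
Mind the look-alikes: they are no part of the job. Leave any brown or pink look-alike of the part that bears short_peg_seat alone. Leave any turquoise look-alike of the small_bottle alone.

How it is judged:
By the outcome, as a careful person would: the job done as asked, in the order asked, and still so for the second after the job is handed in, with the robot touching nothing.
It also fails if it takes over 72 s, if anything falls off the work surface, if the arm or the gripper's body presses on something with over 40 N, if the wrist force passes 120 N, or if a joint passes its speed limit or range.

ROBOT

A 6-joint arm with a two-finger parallel gripper is mounted at the origin on the work surface. World frame = base frame: x ahead of the robot, y to its left, z up, the work surface at z = 0. Lengths are in m, angles in rad, forces in N, time in s.
With the tool pointing down it reaches from about 0.4 to 0.825 m from the base axis. Payload 7 kg.
Tool frame: the origin (TCP) lies at the centre of the arm's flange, where the gripper is bolted on; the fingertips stand 178 mm ahead of it and the grasp point (between the pads) lies 159 mm ahead of it; z points along the fingers, y is the direction in which the jaws open and shut (so a half turn about z gives the same grasp; the last joint's range is limited). The gripper opens to 88 mm and grips with 3 to 60 N. Pads are 19 mm wide; open, the fingers measure 130 mm over their backs; the gripper's body (78 mm by 193 mm) begins 47 mm behind the grasp point.
Start: joints at [1.452, 0.359, 0.012, 0, -1.224, -0.288], TCP at [0.267, 0.62, 0.405] pointing down, gripper open.
Joint ranges: [-3.07, 3.07], [-1.43, 2.12], [-1.02, 1.25], [-3.03, 1.67], [-3.05, -0], [-3.03, 3.03]. Speed limits (rad/s): [2.39, 2.39, 3.01, 3.14, 3.14, 3.14].

INTERFACE

Orientations are given as [roll, pitch, yaw] about the fixed x, y, z axes, in that order (R = Rz(yaw) Ry(pitch) Rx(roll)).
In Python, from station import arm gives the robot as it stands.
- The arm moves only by the shell command python3 -m handwheel 'ROWS' [OPENING] [FORCE]. ROWS is JSON, a list of rows, each a list of 4 numbers: the shift along the world's x, y, z in cm, then the turn about the world's z in rad. In form: [[dx, dy, dz, yaw], ...]. A call has 1 to 20 rows; each row shifts and turns the commanded pose from where the row before left it; what a row does not reach is not made up. A row lasts 1/10 s, in which the tool goes at most 50 mm and 8.59 degrees, less where a joint would pass 70% of its speed; a pose out of reach is approached as far as the arm can. A call is refused whole if a number of a shift passes 5 or a number of a turn 0.15, either way. A call with a gripper value outside its range is refused whole. OPENING is the closure, from 0 (fully open) to 1 (shut), set as the call begins (- or left out, the last holds). The fingers move at their own pace and stop on an object; FORCE is the grip in N (left out, the last holds). Time passes only in rows, so rows that do not move let the fingers close. It gives the time, the measured TCP pose, the force and the opening at its end, in the units of the state.
- arm.get_state(): the state, without advancing time (a new reading comes with each control period).
- arm.grab_frame(name): name is "scene" or "top" or "wrist"; returns a dict with "image" (384x512x3 uint8, red, green, blue), "depth" (384x512 float32, m along the optical axis (not along the pixel's ray), 0 where there is no reading), "vfov" (degrees; the focal length in pixels is half the picture's height over the tangent of half this angle, whatever the lens; pixels are square), "cx", "cy" (the principal point, pixels), "k1" (the pictures are not rectified: a ray, as slopes to the right and down, at radius r is drawn at 1 + k1 r^2 times it, then the intrinsics apply), "rvec" (rotation vector, rad) and "tvec" (3), from world to camera coordinates, as OpenCV has them. Camera axes: x right, y down, z forward; pixel columns grow to the right and rows downward; lengths in m; the calibration is good to about 2 mm. A picture is of the moment at which its call begins.
- arm.job_done(): hands the job in, once; it reports no verdict.
The state is a dict: "t": time; "q": joint angles; "qd": joint speeds; "joint_efforts": joint torques, N m; "eef_pos": TCP position; "ee_rot": TCP orientation; "force": force on the tool from outside, world axes, zero at the start; "moment": the same for the moment, N m; "width": finger opening in m.
Only numpy, scipy, OpenCV 4.12 (cv2) and the standard library are available. Lean on these libraries where they do the work, as an engineer would, in place of code of your own. Each camera call takes 0.05 s, during which the arm holds its last target.

## Working session

There is one attempt and no reset: what is moved stays moved. The work goes in short steps, Python scripts to look and compute and a shell command to move; the robot and the scene stay as the last step left them, time stands still between calls to the robot, and variables do not carry over. Pictures are saved under pics/ and viewed, and the job is handed in when it is done.

```bash
ls; mkdir -p pics; cat > h.py <<'E'
import numpy as np, cv2
from station import arm
def grab(n,tag):
    f=arm.grab_frame(n); np.savez(f'pics/{tag}.npz',**f)
    cv2.imwrite(f'pics/{tag}.png',f['image'][:,:,::-1]); return f
def load(tag): return dict(np.load(f'pics/{tag}.npz'))
def cam(f):
    F=384/2/np.tan(np.radians(float(f['vfov']))/2)
    K=np.array([[F,0,f['cx']],[0,F,f['cy']],[0,0,1.]])
    R=cv2.Rodrigues(np.array(f['rvec'],float))[0]; t=np.array(f['tvec'],float).ravel()
    return K,R,t,np.array([float(f['k1']),0,0,0])
def rays(f,uv):
    K,R,t,d=cam(f); n=cv2.undistortPoints(np.array(uv,float).reshape(-1,1,2),K,d).reshape(-1,2)
    return -R.T@t,(np.c_[n,np.ones(len(n))])@R
def onz(f,uv,z):
    o,d=rays(f,uv); return o+d*((z-o[2])/d[:,2])[:,None]
def cloud(f):
    h,w=f['depth'].shape; u,v=np.meshgrid(np.arange(w),np.arange(h))
    o,d=rays(f,np.c_[u.ravel(),v.ravel()]); 
    return (o+d*f['depth'].ravel()[:,None]).reshape(h,w,3)
def proj(f,p):
    K,R,t,d=cam(f); return cv2.projectPoints(np.array(p,float).reshape(-1,1,3),np.array(f['rvec'],float),t,K,d)[0].reshape(-1,2)
def tri(f1,uv1,f2,uv2):
    o1,d1=rays(f1,[uv1]);o2,d2=rays(f2,[uv2]);d1=d1[0];d2=d2[0]
    s=np.linalg.lstsq(np.c_[d1,-d2],o2-o1,rcond=None)[0]
    a=o1+s[0]*d1;b=o2+s[1]*d2; return (a+b)/2,np.linalg.norm(a-b)
E
python3 - <<'E'
from h import *
for n in ['scene','top','wrist']:
    f=grab(n,n+'0'); o,_=rays(f,[[256,192]]); print(n,f['vfov'],f['k1'],o)
s=arm.get_state(); print(s)
E
```

```text
pics
scene 57.090300165707085 -0.023587741930566616 [1.23278998 0.86147427 0.8559303 ]
top 47.651890665136996 0.03251350255685484 [ 0.40442174 -0.03472504  1.4820416 ]
wrist 70.47926695372385 0.013039704699927821 [0.32915747 0.59212501 0.38318943]
{'t': 0.15, 'q': array([ 1.45207325e+00,  3.59219248e-01,  1.12635103e-02, -2.45135706e-04,
       -1.22405382e+00, -2.88139022e-01]), 'qd': array([-1.32248593e-03, -3.66928570e-03,  3.56711400e-03,  1.81998580e-03,
       -2.09351204e-03,  5.90958073e-05]), 'joint_efforts': array([-8.27356434e-04, -5.83275211e+01,  2.93290204e+01,  7.00116009e+00,
        8.79623025e-03, -1.03395407e-04]), 'eef_pos': array([0.26704318, 0.61978023, 0.40393894]), 'ee_rot': array([ 3.14036394e+00, -1.23821107e-04, -4.06945472e-01]), 'force': array([0.03936528, 0.49881629, 0.06208383]), 'moment': array([-0.07555897,  0.04352858,  0.00469733]), 'width': 0.08746924651851942}
```

View pics/scene0.png

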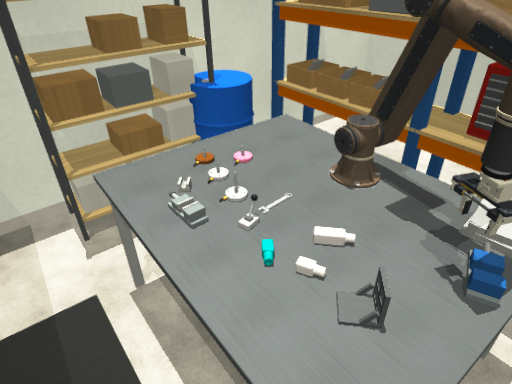

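View pics/top0.png

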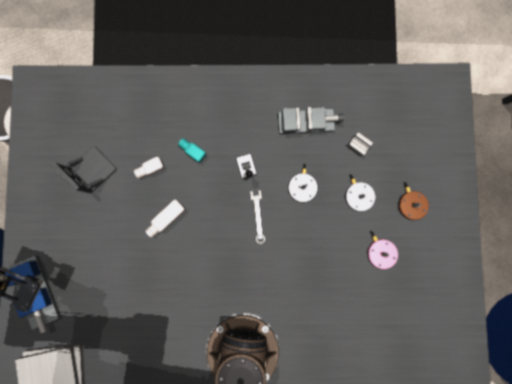

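View pics/wrist0.png

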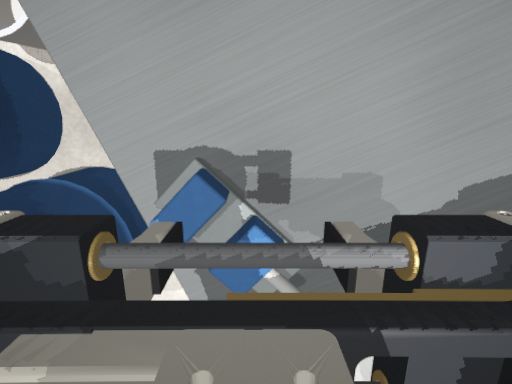

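```bash
python3 - <<'E'
from h import *
f=load('top0'); s=load('scene0'); C=cloud(f); S=cloud(s)
im=f['image'].astype(int); 
white=(im.min(2)>150).astype(np.uint8)
n,l,st,ce=cv2.connectedComponentsWithStats(white)
for i in range(1,n):
    if st[i,4]>60:
        z=C[:,:,2][l==i]; print('top',st[i],ce[i].round(1),np.percentile(z,[5,50,95]).round(3), onz(f,[ce[i]],np.median(z)).round(3))
si=s['image'].astype(int); w=(si.min(2)>200).astype(np.uint8)
n,l,st,ce=cv2.connectedComponentsWithStats(w)
for i in range(1,n):
    if st[i,4]>60 and ce[i][1]>140:
        z=S[:,:,2][l==i]; print('scene',st[i],ce[i].round(1),np.percentile(z,[5,50,95]).round(3),np.median(S[l==i],0).round(3))
a=cv2.resize(f['image'][120:280,120:450],None,fx=2.4,fy=2.4,interpolation=cv2.INTER_CUBIC)
b=cv2.resize(s['image'][135:295,150:370],None,fx=3.6,fy=3.6,interpolation=cv2.INTER_CUBIC)
cv2.imwrite('pics/c1.png',a[:,:,::-1]);cv2.imwrite('pics/c2.png',b[:,:,::-1])
E
```

```text
top [ 396    0  116   95 7796] [458.1  39.9] [-0.762 -0.751 -0.74 ] [[ 1.383 -1.128 -0.751]]
top [   0   19   93   61 3741] [43.9 46.3] [-0.761 -0.751 -0.738] [[ 1.361  1.06  -0.751]]
top [308 107  30  22 453] [320.3 117.8] [0.02  0.054 0.064] [[ 0.766 -0.264  0.054]]
top [  0 108  11  33 179] [  6.6 124.7] [-0.71  -0.694  0.001] [[ 0.927  1.203 -0.694]]
top [284 108  22  23 393] [294.1 119. ] [0.019 0.06  0.066] [[ 0.761 -0.176  0.06 ]]
top [357 133  16  12  73] [364.2 138.7] [-0.     0.04   0.046] [[ 0.697 -0.412  0.04 ]]
top [350 138  18  16 151] [358.6 145.7] [0.014 0.024 0.046] [[ 0.676 -0.397  0.024]]
top [  0 142   9  20 136] [  3.4 151.1] [-0.762 -0.75  -0.738] [[ 0.802  1.244 -0.75 ]]
top [237 154  19  23 216] [245.4 163.3] [0.013 0.025 0.032] [[ 0.618 -0.012  0.025]]
top [134 157  28  20 313] [148.3 166.8] [0.028 0.039 0.045] [[0.606 0.312 0.039]]
top [289 173  29  29 638] [302.8 187.1] [0.011 0.019 0.025] [[ 0.537 -0.205  0.019]]
top [347 182  29  29 645] [360.6 196.1] [0.012 0.019 0.025] [[ 0.505 -0.399  0.019]]
top [250 191  15  53 335] [257.7 215.7] [-0.002  0.006  0.01
[... 964 characters left out ...]
   0.058]
scene [239 217  20   9  75] [247.3 221.1] [0.022 0.025 0.027] [ 0.631 -0.002  0.025]
scene [496 223  16  16 172] [505.2 230.4] [0.055 0.058 0.061] [-0.024  0.641  0.058]
scene [314 226  41  14 340] [333.  232.1] [0.034 0.046 0.05 ] [0.441 0.257 0.046]
scene [   0  228  183  156 9359] [ 91.8 298.3] [-0.757 -0.75  -0.742] [ 1.132 -0.925 -0.75 ]
scene [133 237  16  33 235] [140.6 253. ] [-0.758 -0.75  -0.741] [ 0.806 -0.979 -0.75 ]
scene [296 256  30  18 260] [310.4 264.4] [0.029 0.039 0.043] [0.608 0.316 0.039]
scene [145 271  20  13  92] [153.4 277. ] [-0.755 -0.75  -0.741] [ 0.829 -0.725 -0.75 ]
scene [490 333  22  34 442] [503.  348.7] [-0.759 -0.753 -0.746] [-0.318  0.801 -0.753]
```

View pics/c1.png

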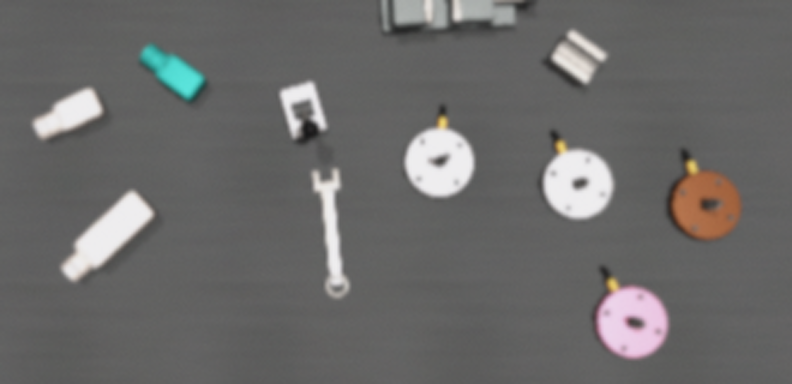

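View pics/c2.png

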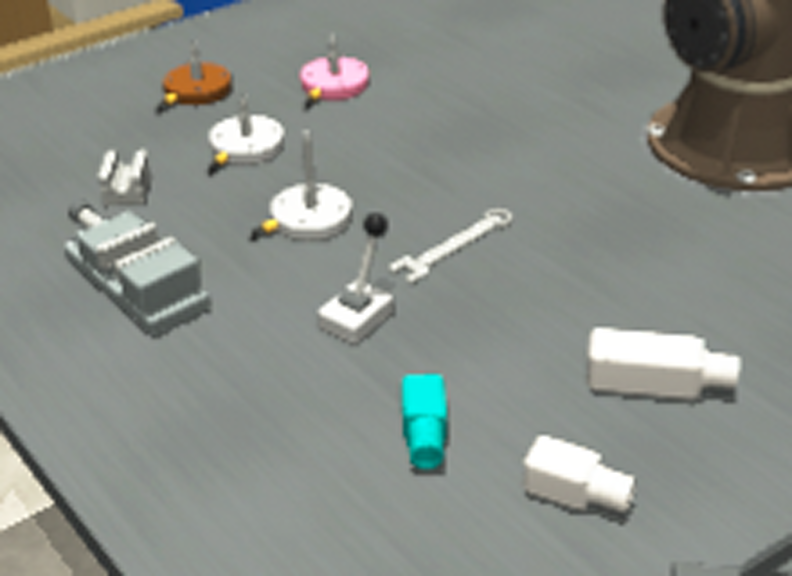

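```bash
cat >> h.py <<'E'
def bottle(f,p0,rad=0.1,zmin=0.012,L=0.11):
    """white pixels near p0 -> outline on the bench frame, using depth cloud"""
    C=cloud(f); im=f['image'].astype(int)
    m=(np.hypot(C[:,:,0]-p0[0],C[:,:,1]-p0[1])<rad)&(C[:,:,2]>zmin)&(C[:,:,2]<0.09)&(im.min(2)>140)
    m=m.astype(np.uint8); n,l,st,ce=cv2.connectedComponentsWithStats(m); i=1+np.argmax(st[1:,4]); return C,(l==i)
E
python3 - <<'E'
from h import *
f=load('top0')
for nm,p in (('L',(0.437,0.255)),('S',(0.606,0.312))):
    C,m=bottle(f,p); P=C[m][:,:2].astype(np.float32)
    (c,wh,a)=cv2.minAreaRect(P); print(nm,c,wh,a, np.percentile(C[m][:,2],[50,90,98]))
    c=P.mean(0); u=np.linalg.svd(P-c)[2][0]; 
    if u[1]<0:u=-u
    print(u,np.arctan2(u[1],u[0]))
K,R,t,d=cam(load('wrist0')); print(R)
E
```

```text
L (0.43316805362701416, 0.25824207067489624) (0.04933980479836464, 0.14476501941680908) 44.4359130859375 [0.04584412 0.05025604 0.05262039]
[-0.6916776  0.7222064] 2.3346057
S (0.6064332723617554, 0.3145506680011749) (0.04171150177717209, 0.09273696690797806) 26.259288787841797 [0.03887123 0.04406741 0.04661281]
[-0.44720465  0.89443165] 2.034434
[[-0.39496671 -0.91869274  0.00222368]
 [-0.8875972   0.38222024  0.25705815]
 [-0.23700739  0.09955568 -0.96639338]]
```

```bash
python3 -m handwheel '[[1.0,-3,0,-0.04],[1.0,-3,0,-0.04],[1.1,-3,0,-0.04],[1.1,-3,0,-0.04],[1.1,-3,0,-0.04],[1.1,-3,0,-0.04],[1.1,-3,0,-0.04],[1.2,-3,0,-0.04],[1.2,-3,0,-0.04],[1.2,-3.4,0,-0.04],[0,0,0,0],[0,0,0,0]]'
python3 - <<'E'
from h import *
f=grab('wrist','w1')
E
```

```text
t: 1.35
eef_pos: [0.3783, 0.3152, 0.4049]
ee_rot: [-3.141, 0.0, -0.808]
force: [1.2, 0.7, 0.4]
width: 0.0879
```

View pics/w1.png

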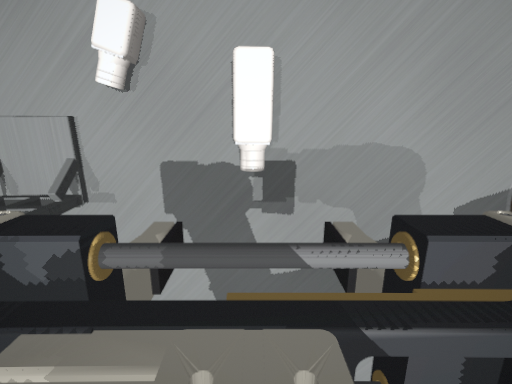

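```bash
python3 - <<'E'
from h import *
f=load('w1')
for nm,p in (('L',(0.433,0.258)),('S',(0.606,0.3145))):
    C,m=bottle(f,p,zmin=0.008); P=C[m][:,:2].astype(np.float32)
    (c,wh,a)=cv2.minAreaRect(P); print(nm,np.round(c,4),np.round(wh,4),a, np.percentile(C[m][:,2],[50,90,98]).round(4),P.min(0),P.max(0))
    # contour-based: top face only
    z=np.percentile(C[m][:,2],90); t=m&(C[:,:,2]>z-0.006)
    (c,wh,a)=cv2.minAreaRect(C[t][:,:2].astype(np.float32)); print('  topface',np.round(c,4),np.round(wh,4),a)
# edges of base end on two views of top height by rays
b=cloud(f); print('bench z', np.median(b[60:100,330:420,2]))
E
```

```text
L [0.4326 0.2569] [0.0482 0.1436] 43.796539306640625 [0.0467 0.048  0.0486] [0.37468973 0.19167763] [0.4964996  0.31880543]
  topface [0.443  0.2456] [0.0479 0.1119] 44.09235382080078
S [0.6037 0.3144] [0.0409 0.0942] 25.588239669799805 [0.0399 0.0418 0.0426] [0.5709648  0.26570383] [0.63694143 0.36105505]
  topface [0.6037 0.3149] [0.0408 0.0931] 24.758384704589844
bench z -0.0005221082664152721
```

```bash
python3 -m handwheel '[[2.4,-2.5,0,0],[2.4,-2.5,-1,0],[2.4,-2.5,-2,0],[2.3,-2.5,-3,0],[0,0,-4,0],[0,0,-4,0],[0,0,-3.5,0],[0,0,-2.5,0],[0,0,-1.5,0],[0,0,0,0],[0,0,0,0]]'
```

```text
t: 2.5
eef_pos: [0.4732, 0.2168, 0.1896]
ee_rot: [3.141, -0.0, -0.805]
force: [-0.0, 0.3, 0.8]
width: 0.0877
```

```bash
python3 -m handwheel '[[0,-0.15,-0.6,0],[0,0,0,0]]' && python3 -m handwheel '[[0,0,0,0],[0,0,0,0],[0,0,0,0],[0,0,0,0],[0,0,0,0],[0,0,0,0],[0,0,0,0],[0,0,0,0]]' 1 3
```

```text
t: 2.7
eef_pos: [0.4731, 0.2145, 0.1839]
ee_rot: [-3.141, 0.0, -0.807]
force: [-0.3, 0.1, -0.7]
width: 0.0878
t: 3.5
eef_pos: [0.4732, 0.2144, 0.1837]
ee_rot: [-3.141, -0.0, -0.807]
force: [0.2, -0.3, 1.0]
width: 0.0482
```

```bash
python3 -m handwheel '[[-0.3,0.3,1.3,0],[-0.3,0.3,1.3,0],[-0.6,0.6,1.5,0],[-0.6,0.6,1.5,0],[-0.8,0.9,1.2,0],[-0.8,0.9,1.2,0],[-1,1.1,0.9,0],[-1,1,0.9,0],[0,0,0,0]]'
python3 - <<'E'
from h import *
f=grab('scene','s2'); a=cv2.resize(f['image'][120:320,240:440],None,fx=3,fy=3,interpolation=cv2.INTER_CUBIC)
cv2.imwrite('pics/s2c.png',a[:,:,::-1])
E
```

```text
t: 4.4
eef_pos: [0.4183, 0.2728, 0.283]
ee_rot: [-3.139, 0.0, -0.805]
force: [-0.3, -0.1, -0.9]
width: 0.0477
```

View pics/s2c.png

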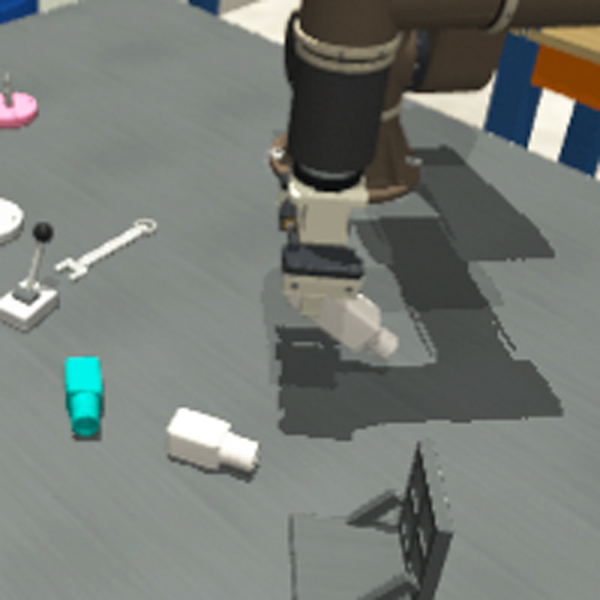

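```bash
python3 -m handwheel '[[-0.8,0.8,0.3,0],[-0.8,0.8,0.3,0],[-0.8,0.8,0.2,0],[-0.8,0.8,0.1,0],[-0.8,0.8,0,0],[-0.7,0.8,0,0],[0,0,0,0],[0,0,0,0]]'
python3 - <<'E'
from h import *
f=grab('scene','s3'); a=cv2.resize(f['image'][120:320,240:440],None,fx=3,fy=3,interpolation=cv2.INTER_CUBIC)
cv2.imwrite('pics/s3c.png',a[:,:,::-1])
E
```

```text
t: 5.25
eef_pos: [0.3718, 0.3197, 0.2905]
ee_rot: [3.141, -0.0, -0.806]
force: [-0.2, 0.1, -1.3]
width: 0.0481
```

View pics/s3c.png

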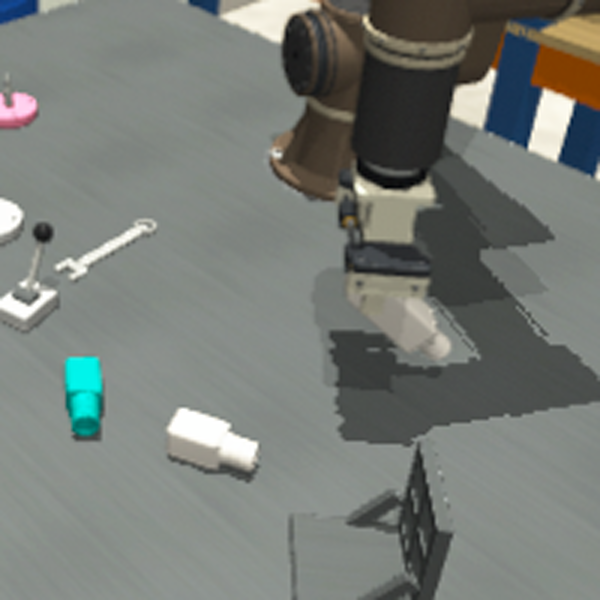

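```bash
cat >> h.py <<'E'
def held(f,u,r=0.16):
    """bottle points under gripper: coordinates (h along u, z) relative grasp"""
    s=arm.get_state(); g=np.array(s['eef_pos'])-[0,0,0.159]; C=cloud(f)
    im=f['image'].astype(int); D=C-g
    u=np.array([u[0],u[1],0]); n=np.array([-u[1],u[0],0]); H=D@u; N=D@n
    m=(abs(N)<0.03)&(H>-0.05)&(H<r)&(C[:,:,2]>0.006)&(C[:,:,2]<g[2]+0.02)&(im.min(2)>125)&(im.max(2)-im.min(2)<40)
    return g,C,H,N,m
E
python3 - <<'E'
from h import *
f=load('s3'); g,C,H,N,m=held(f,(-0.695,0.719))
z=C[:,:,2]; print(g,m.sum())
for a in range(-4,16):
    k=m&(H>=a*.01)&(H<a*.01+.01)
    if k.sum(): print(a,k.sum(),z[k].min().round(3),z[k].max().round(3),N[k].min().round(3),N[k].max().round(3))
v=(m*255).astype(np.uint8)[120:320,240:440]; o=f['image'].copy(); o[m]=[255,0,0]
cv2.imwrite('pics/m3.png',cv2.resize(o[120:320,240:440],None,fx=3,fy=3)[:,:,::-1])
E
```

```text
[0.37195469 0.31946758 0.13153825] 319
-3 2 0.122 0.123 -0.023 -0.021
-2 10 0.113 0.127 -0.027 -0.018
0 5 0.094 0.1 -0.023 -0.021
1 20 0.09 0.128 -0.029 -0.02
2 38 0.077 0.129 -0.029 -0.018
3 39 0.07 0.124 -0.027 -0.016
4 50 0.059 0.12 -0.026 -0.002
5 47 0.053 0.11 -0.028 0.009
6 36 0.061 0.102 -0.027 0.016
7 28 0.049 0.094 -0.026 0.013
8 23 0.036 0.08 -0.018 0.011
9 19 0.039 0.063 -0.016 0.008
10 2 0.051 0.056 -0.006 -0.001
```

View pics/m3.png

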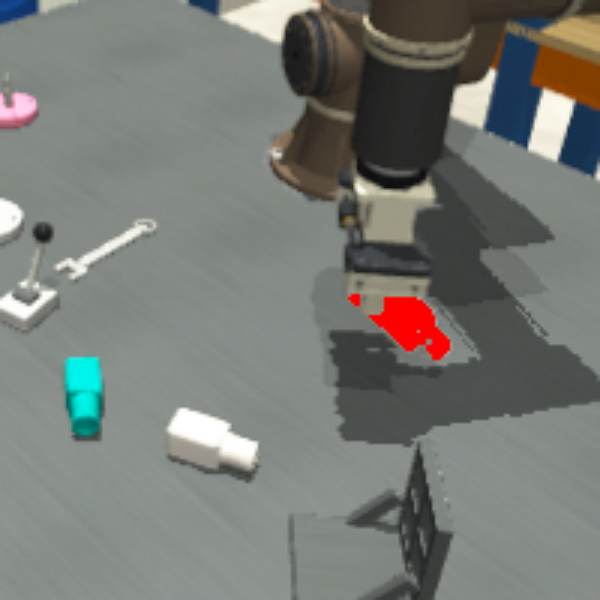

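```bash
python3 -m handwheel '[[0,0,1,0],[0.4,0,2,0],[0.7,-1,3,0],[0.8,-2,3,0],[0.8,-3,3,0],[0.8,-3.5,2,0],[0.8,-3.5,0,0],[0.7,-3.5,0,0],[0.7,-3.5,0,0],[0.7,-3.5,0,0],[0.6,-3.5,0,0],[0.6,-3.5,0,0],[0.5,-3.5,0,0],[0.4,-3.5,0,0],[0.3,-3,0,0],[0,-2.5,0,0],[0,-1.5,0,0],[0,0,0,0],[0,0,0,0]]' 1 15
python3 - <<'E'
from h import *
f=grab('wrist','w4'); grab('scene','s4')
E
```

```text
t: 7.2
eef_pos: [0.4598, -0.1261, 0.4311]
ee_rot: [-3.141, -0.0, -0.808]
force: [-0.9, 0.3, -1.3]
width: 0.0482
```

View pics/w4.png

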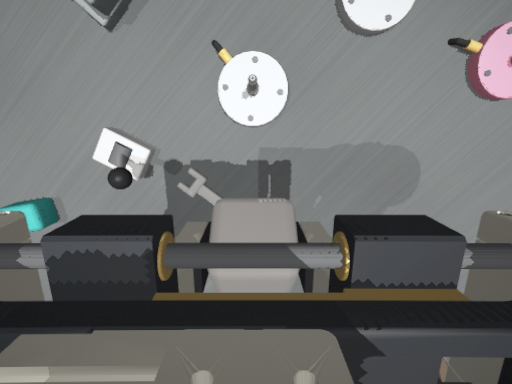

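View pics/s4.png

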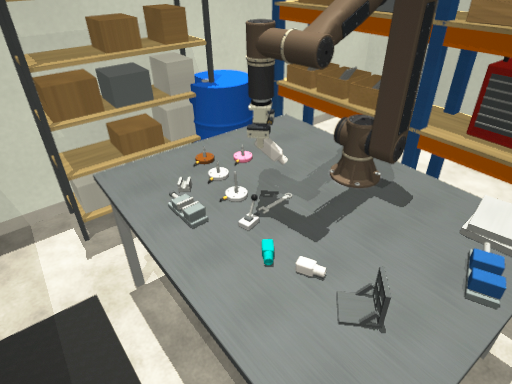

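```bash
python3 - <<'E'
from h import *
f=load('w4'); C=cloud(f)
im=f['image'].astype(int); m=((im.min(2)>170)&(C[:,:,2]<.05)).astype(np.uint8); n,l,st,ce=cv2.connectedComponentsWithStats(m)
i=l[70,235]; print(st[i],ce[i])
c=max(cv2.findContours((l==i).astype(np.uint8),cv2.RETR_EXTERNAL,cv2.CHAIN_APPROX_NONE)[0],key=len)[:,0,:]
z=np.median(C[l==i][:,2]); P=onz(f,c,z)[:,:2]
e=cv2.minEnclosingCircle(P.astype(np.float32)); A=np.c_[2*P,np.ones(len(P))]; s=np.linalg.lstsq(A,(P**2).sum(1),rcond=None)[0]
print('z',z,e,'fit',s[:2],np.sqrt(s[2]+s[:2]@s[:2]))
D=C[60:110,235:270]; k=(D[:,:,2]>.05)&(D[:,:,2]<.14); print('peg pts',D[k].min(0),D[k].max(0),np.median(D[k],0))
t=D[k][D[k][:,2]>0.112]; print('tip',t.mean(0),len(t))
# lever ball
b=(im.max(2)<45)&(C[:,:,2]>.07)&(C[:,:,2]<.13)&(np.arange(512)[None]<160); print('ball',C[b].mean(0),C[b].max(0),b.sum())
E
```

```text
[ 217   51   71   75 3908] [252.49334698  88.30040942]
z 0.019190575498321483 ((0.5358837842941284, -0.2059289813041687), 0.047923438251018524) fit [ 0.53590499 -0.20614518] 0.04693326210898113
peg pts [ 0.52974173 -0.21215332  0.05010945] [ 0.54177132 -0.20033078  0.12070743] [ 0.53394685 -0.20460052  0.10874768]
tip [ 0.53545319 -0.20605734  0.11709224] 55
ball [ 0.5696219  -0.03248042  0.10724392] [ 0.58388368 -0.01654451  0.11237145] 159
```

```bash
python3 -m handwheel '[[-0.5,-0.5,0,-0.15],[-0.5,-0.5,0,-0.15],[-0.5,-0.5,0,-0.15],[-0.5,-0.5,0,-0.15],[-0.5,-0.5,0,-0.15],[-0.5,-0.5,0,-0.15],[-0.5,-0.5,0,-0.15],[-0.5,-0.5,0,-0.15],[-0.5,-0.5,0,-0.15],[-0.5,-0.5,0,-0.15],[-0.5,-0.5,0,-0.15],[-0.5,-0.5,0,-0.15],[-0.5,-0.5,0,-0.15],[-0.5,-0.5,0,-0.15],[-0.5,-0.5,0,-0.15],[0,-0.5,0,-0.08],[0,0,0,0],[0,0,0,0]]'
python3 - <<'E'
from h import *
f=grab('scene','s5');print(arm.get_state()['q']); a=cv2.resize(f['image'][90:240,180:380],None,fx=4,fy=4,interpolation=cv2.INTER_CUBIC)
cv2.imwrite('pics/s5c.png',a[:,:,::-1])
E
```

```text
t: 9.1
eef_pos: [0.3852, -0.2051, 0.4308]
ee_rot: [3.142, 0.0, -3.134]
force: [-1.0, -1.0, -0.4]
width: 0.048
[-3.43935550e-02 -6.64375307e-02 -4.38121653e-01 -6.87265757e-05
 -1.19896938e+00 -1.52855367e+00]
```

View pics/s5c.png

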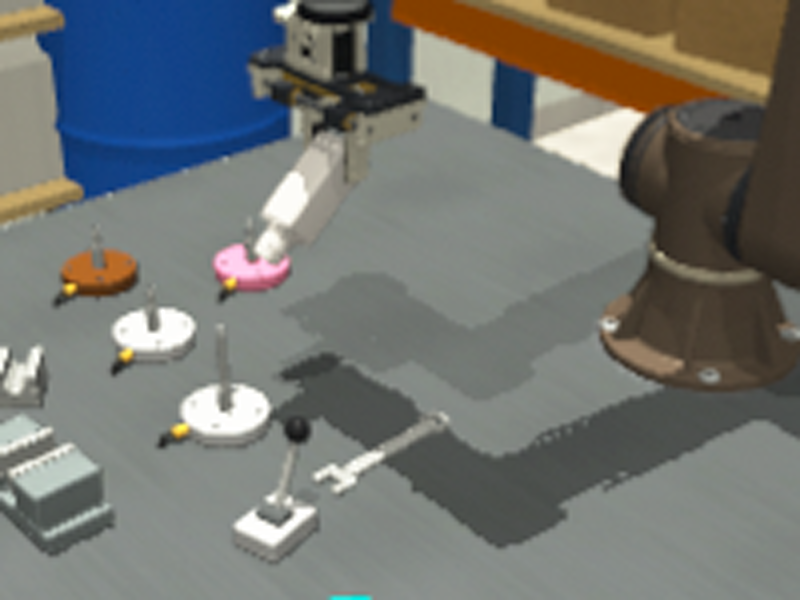

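```bash
python3 -m handwheel '[[0,-0.1,-2,0],[0,0,-3,0],[0,0,-3,0],[0,0,-2,0],[0,0,0,0],[0,0,0,0]]' && python3 -m handwheel '[[0,0,0,0],[1,0,0,0],[1.5,0,0,0],[1.5,0,0,0],[1,0,0,0],[1,0,0,0],[1,0,0,0],[1,0,0,0],[0.5,0,0,0],[0.5,0,0,0],[0,0,0,0]]' 1 3
python3 - <<'E'
from h import *
f=grab('scene','s6'); a=cv2.resize(f['image'][90:240,180:380],None,fx=4,fy=4,interpolation=cv2.INTER_CUBIC)
cv2.imwrite('pics/s6c.png',a[:,:,::-1])
E
```

```text
t: 9.75
eef_pos: [0.3855, -0.2065, 0.3312]
ee_rot: [-3.141, -0.0, -3.135]
force: [0.2, -0.1, -1.0]
width: 0.0481
t: 10.85
eef_pos: [0.4756, -0.2066, 0.3306]
ee_rot: [-3.142, 0.0, -3.137]
force: [-0.8, -0.6, -1.3]
width: 0.0477
```

View pics/s6c.png

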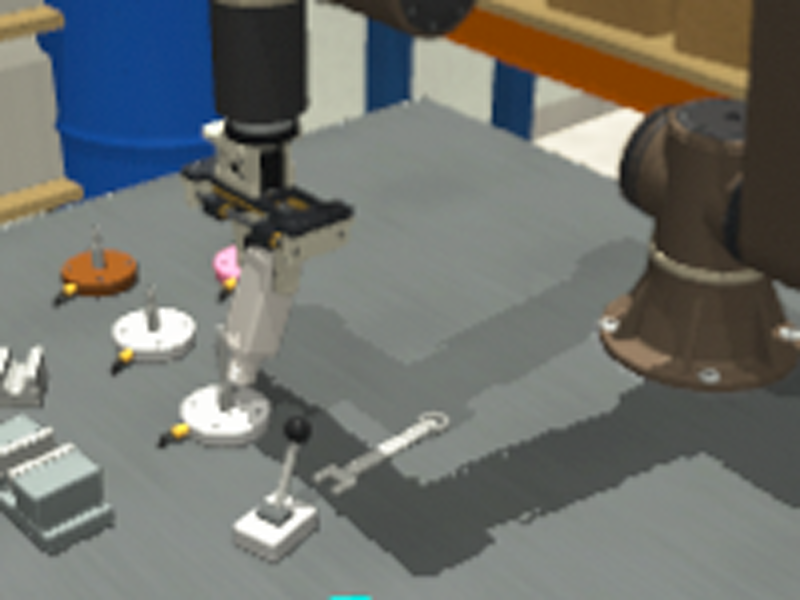

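```bash
python3 -m handwheel '[[0.8,0,0,0],[0.8,0,0,0],[0.8,0,0,0],[0.6,0,0,0],[0,0,0,0],[0,0,0,0]]' 1 3
python3 - <<'E'
from h import *
f=grab('scene','s7'); a=cv2.resize(f['image'][90:240,180:380],None,fx=4,fy=4,interpolation=cv2.INTER_CUBIC)
cv2.imwrite('pics/s7c.png',a[:,:,::-1])
E
```

```text
t: 11.5
eef_pos: [0.5052, -0.2066, 0.3304]
ee_rot: [3.141, -0.0, -3.137]
force: [-0.7, -0.1, -1.7]
width: 0.0475
```

View pics/s7c.png

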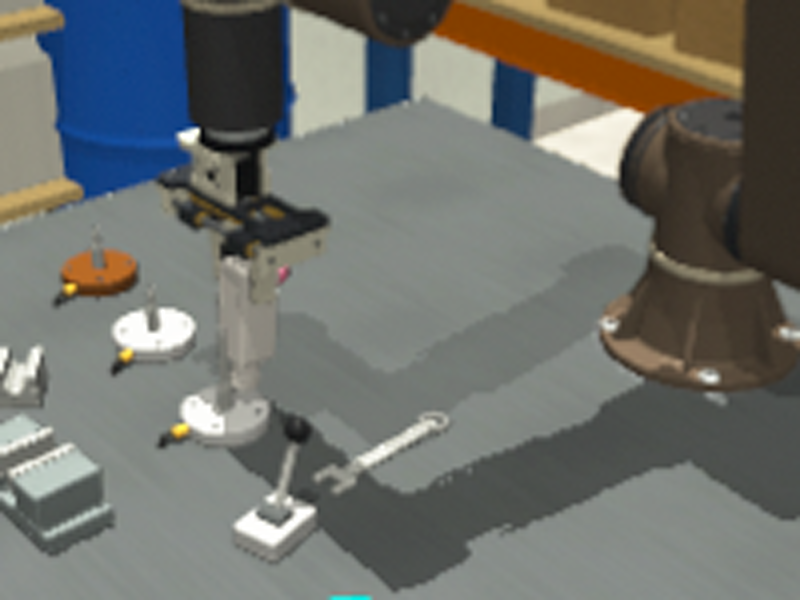

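```bash
cat >> h.py <<'E'
def tilt(f,g,half,zlo,zhi,show=None):
    C=cloud(f); im=f['image'].astype(int); D=C-g
    m=(abs(D[:,:,0])<.06)&(abs(D[:,:,1])<half+.008)&(D[:,:,2]>zlo)&(D[:,:,2]<zhi)
    for z0 in np.arange(zlo,zhi,0.012):
        k=m&(D[:,:,2]>=z0)&(D[:,:,2]<z0+.012)
        if k.sum()>5: print(round(z0,3),k.sum(),'x',np.percentile(D[k][:,0],[2,10,50,90,98]).round(4),'y',np.percentile(D[k][:,1],[2,50,98]).round(4))
E
python3 - <<'E'
from h import *
f=load('s7'); g=np.array(arm.get_state()['eef_pos'])-[0,0,.159]; print(g)
tilt(f,g,.024,-.13,.02)
E
```

```text
[ 0.50502442 -0.20659894  0.17147874]
-0.13 26 x [-0.0044  0.0036  0.0199  0.038   0.0387] y [-0.0024  0.0072  0.0165]
-0.118 22 x [-0.0031  0.0028  0.0123  0.0342  0.0355] y [-0.0043  0.0079  0.0183]
-0.106 16 x [-0.0121 -0.0065  0.0167  0.0323  0.034 ] y [-0.0025  0.0068  0.0228]
-0.094 32 x [-0.0179 -0.0139  0.0164  0.0322  0.0345] y [-0.0008  0.0215  0.0256]
-0.082 33 x [-0.0201 -0.014   0.0114  0.0288  0.0329] y [0.0003 0.0223 0.0262]
-0.07 39 x [-0.0183 -0.0095  0.0183  0.0329  0.0356] y [-0.0029  0.0189  0.0269]
-0.058 42 x [-0.0194 -0.0172  0.0142  0.0234  0.0304] y [-0.0151  0.0207  0.0271]
-0.046 38 x [-0.0287 -0.0183  0.011   0.0208  0.0215] y [-0.0125  0.0206  0.0265]
-0.034 33 x [-0.0265 -0.0133  0.0135  0.0188  0.021 ] y [-0.0118  0.0184  0.0276]
-0.022 25 x [-0.0284  0.0069  0.0158  0.0186  0.0194] y [-0.0165  0.0155  0.0271]
-0.01 26 x [-0.028  -0.0102  0.015   0.017   0.0178] y [-0.0154  0.0138  0.0273]
0.002 35 x [-0.0051 -0.0033  0.0123  0.0159  0.0168] y [-0.029   0.0025  0.0308]
0.014 16 x [0.0017 0.0023 0.0081 0.0116 0.0142] y [-0.0289 -0.0021  0.0192]
```

```bash
python3 -m handwheel '[[-1.5,0,0,0],[-2.5,0,0,0],[-2.5,0,0,0],[-2,0,0,0],[0,0,-1,0],[0,0,-1,0],[0,0,-1,0],[0,0,-0.5,0],[0,0,0,0],[0,0,0,0]]' 1 3;  python3 -m handwheel '[[0,0,-0.2,0],[0,0,-0.1,0],[0,0,-0.1,0],[0,0,-0.1,0],[0,0,0,0],[0,0,0,0]]' 1 3
python3 - <<'E'
from h import *
f=grab('scene','s8'); a=cv2.resize(f['image'][90:240,180:380],None,fx=4,fy=4,interpolation=cv2.INTER_CUBIC)
cv2.imwrite('pics/s8c.png',a[:,:,::-1])
g=np.array(arm.get_state()['eef_pos'])-[0,0,.159]; print(g,arm.get_state()['force'],arm.get_state()['moment'])
tilt(f,g,.024,-.13,.02)
E
```

```text
t: 12.55
eef_pos: [0.4205, -0.2066, 0.2954]
ee_rot: [-3.141, -0.001, -3.137]
force: [0.3, 0.1, -1.0]
width: 0.0483
t: 13.15
eef_pos: [0.4205, -0.2066, 0.2913]
ee_rot: [-3.141, 0.002, -3.137]
force: [-1.0, -0.0, 5.1]
width: 0.0482
[ 0.42044679 -0.20665158  0.13218356] [ 1.01984333 -1.61024615  4.50079945] [ 0.32453775 -0.31728811 -0.02261583]
-0.13 45 x [-0.0541 -0.0419  0.0107  0.0422  0.0518] y [-0.0292  0.0075  0.0299]
-0.118 16 x [-0.0083 -0.0056  0.0096  0.017   0.0199] y [-0.0015  0.0099  0.0154]
-0.106 13 x [-0.0119  0.0002  0.0136  0.0189  0.0206] y [0.001  0.0169 0.0221]
-0.094 20 x [-0.0156 -0.012   0.0164  0.0235  0.0245] y [-0.0121  0.0208  0.0253]
-0.082 36 x [-0.024  -0.0146  0.0177  0.0239  0.025 ] y [-0.0128  0.0199  0.0277]
-0.07 34 x [-0.0212 -0.0149  0.0168  0.0221  0.0232] y [-0.0144  0.0194  0.0269]
-0.058 34 x [-0.021  -0.0165  0.0156  0.0219  0.023 ] y [-0.0135  0.0213  0.0271]
-0.046 34 x [-0.0246 -0.0116  0.0148  0.0208  0.0228] y [-0.0184  0.0198  0.0274]
-0.034 31 x [-0.0178 -0.0058  0.0167  0.0205  0.0212] y [-0.0203  0.0167  0.027 ]
-0.022 24 x [-0.0292  0.0081  0.0164  0.0184  0.0191] y [-0.0209  0.0122  0.0267]
-0.01 27 x [-0.0255  0.0071  0.014   0.0185  0.0209] y [-0.0286  0.0096  0.0305]
0.002 34 x [-0.0028  0.0031  0.0127  0.0172  0.018 ] y [-0.0299 -0.0002  0.025 ]
0.014 18 x [-0.0043 -0.0011  0.0071  0.0109  0.0129] y [-0.0279  0.0019  0.025 ]
```

View pics/s8c.png

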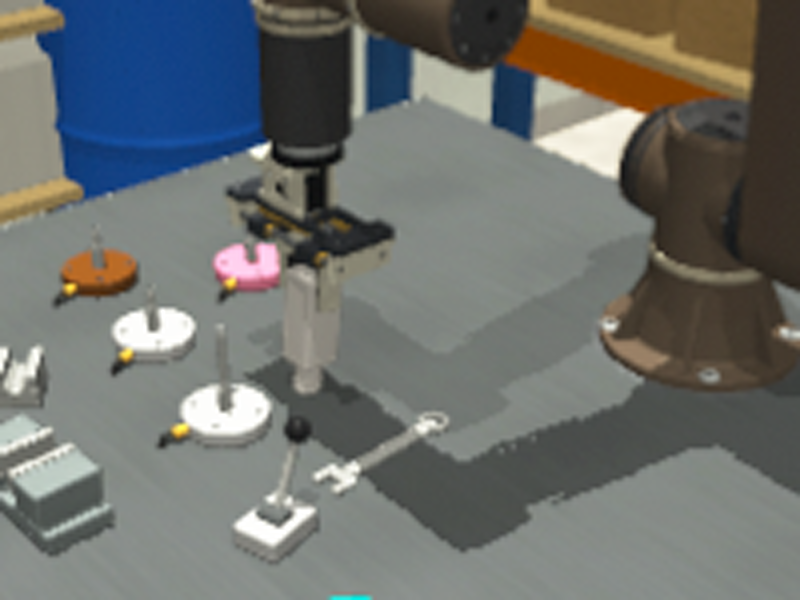

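```bash
python3 -m handwheel '[[0,0,-0.1,0],[0,0,-0.1,0],[0,0,-0.1,0],[0,0,0,0],[0,0,0,0],[0,0,0,0]]' 1 3
python3 - <<'E'
from h import *
f=grab('scene','s9')
g=np.array(arm.get_state()['eef_pos'])-[0,0,.159]; print(g,arm.get_state()['force'],arm.get_state()['moment'])
tilt(f,g,.024,-.13,.02)
E
```

```text
t: 13.8
eef_pos: [0.4202, -0.2066, 0.2878]
ee_rot: [-3.142, 0.0, -3.137]
force: [1.1, 0.6, 3.9]
width: 0.0477
[ 0.42013924 -0.20663024  0.12876089] [ 0.29334483 -0.15895883  4.10688931] [ 0.20690929 -0.48417649  0.02182123]
-0.13 117 x [-0.0544 -0.0459  0.0133  0.0474  0.0572] y [-0.029   0.0076  0.0306]
-0.118 16 x [-0.0076 -0.0019  0.0118  0.019   0.0199] y [-0.0055  0.0127  0.0165]
-0.106 12 x [-0.0039  0.0005  0.0133  0.0188  0.0192] y [0.0015 0.0123 0.0156]
-0.094 22 x [-0.0136 -0.0096  0.0113  0.0228  0.0237] y [-0.0111  0.0207  0.0249]
-0.082 33 x [-0.0237 -0.0174  0.0129  0.0245  0.026 ] y [-0.0123  0.0209  0.0255]
-0.07 32 x [-0.0227 -0.0162  0.0184  0.0234  0.0252] y [-0.0148  0.0197  0.0263]
-0.058 39 x [-0.0221 -0.0167  0.0143  0.0225  0.0258] y [-0.0166  0.02    0.0258]
-0.046 29 x [-0.0175 -0.0135  0.0143  0.0199  0.021 ] y [-0.017   0.0203  0.0262]
-0.034 34 x [-0.0171 -0.0084  0.0161  0.0196  0.0221] y [-0.0188  0.0177  0.0255]
-0.022 27 x [-0.0277 -0.0078  0.0162  0.0185  0.0207] y [-0.026   0.0146  0.028 ]
-0.01 22 x [0.0072 0.0086 0.0156 0.0168 0.0174] y [-0.0274  0.0056  0.0291]
0.002 24 x [0.0061 0.0082 0.0144 0.0167 0.0176] y [-0.0283  0.0081  0.0259]
0.014 23 x [-0.0026  0.0004  0.008   0.0149  0.0166] y [-0.0287 -0.0032  0.0263]
```

```bash
python3 - <<'E'
from h import *
f=load('s9'); g=np.array(arm.get_state()['eef_pos'])-[0,0,.159]
o=cv2.resize(f['image'][130:200,220:300],None,fx=8,fy=8,interpolation=cv2.INTER_CUBIC).copy()
def L(p,q,c):
    a=proj(f,[p,q]); a=((a-[220,130]+.5)*8).astype(int); cv2.line(o,tuple(map(int,a[0])),tuple(map(int,a[1])),c,1)
for dx,dy in ((.024,.024),(-.024,.024),(.024,-.024)):
    L(g+[dx,dy,-.02],g+[dx,dy,-.095],(255,0,0))
L(g*[1,1,0],g,(0,255,0))
cv2.imwrite('pics/o9.png',o[:,:,::-1])
E
```

```text
(no output)
```

View pics/o9.png

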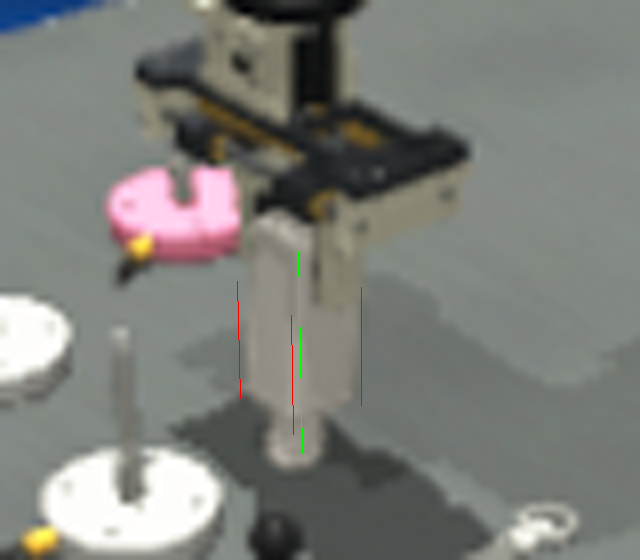

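```bash
python3 -m handwheel '[[0,0,0,0],[0,0,0,0],[0,0,1,0],[0,0,3,0],[0,0,4,0],[0,0,3.5,0],[0,0,2.5,0],[1.5,0,0,0],[3,0,0,0],[3,0,0,0],[2.5,0,0,0],[1.3,0,0,0],[0,0,0,0],[0,0,0,0],[0,0,0,0]]' 1 15
python3 - <<'E'
from h import *
f=grab('scene','s10')
g=np.array(arm.get_state()['eef_pos'])-[0,0,.159]; print(g)
o=cv2.resize(f['image'][110:210,190:290],None,fx=6,fy=6,interpolation=cv2.INTER_CUBIC).copy()
a=proj(f,[g,[.5357,-.206,.02],[.5357,-.206,.12]]); a=((a-[190,110]+.5)*6).astype(int)
cv2.line(o,tuple(map(int,a[0])),tuple(map(int,a[1])),(0,255,0),1)
cv2.imwrite('pics/o10.png',o[:,:,::-1]); print(a)
E
```

```text
t: 15.35
eef_pos: [0.5322, -0.2066, 0.4275]
ee_rot: [3.141, -0.001, -3.137]
force: [-0.0, -0.0, -1.6]
width: 0.0478
[ 0.53218354 -0.20663828  0.2687998 ]
[[265 172]
 [279 491]
 [272 370]]
```

View pics/o10.png

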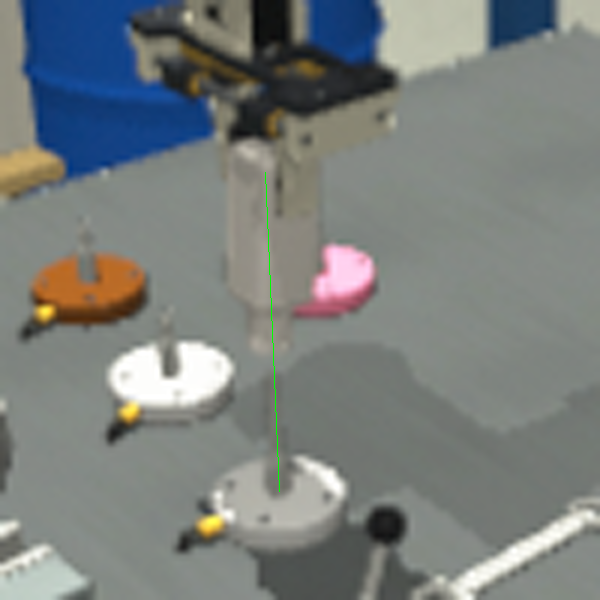

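```bash
python3 -m handwheel '[[0,0,-1,0],[0,0,-1,0],[0,0,-1,0],[0,0,-1,0],[0,0,-1,0],[0,0,0,0]]' && python3 -m handwheel '[[0,0,-1.5,0],[0,0,-1.5,0],[0,0,-1.5,0],[0,0,-1,0],[0,0,-0.5,0],[0,0,0,0]]'
python3 - <<'E'
from h import *
s=arm.get_state(); print(s['force'],s['moment'])
f=grab('scene','s11'); o=cv2.resize(f['image'][110:210,190:290],None,fx=6,fy=6,interpolation=cv2.INTER_CUBIC)
cv2.imwrite('pics/o11.png',o[:,:,::-1])
E
```

```text
t: 16.0
eef_pos: [0.5326, -0.2065, 0.3756]
ee_rot: [3.141, -0.003, -3.137]
force: [-1.9, -0.2, -1.5]
width: 0.0484
t: 16.6
eef_pos: [0.5331, -0.2066, 0.3172]
ee_rot: [3.142, -0.001, -3.137]
force: [-0.0, 0.1, -2.0]
width: 0.0479
[-0.01044957  0.05167174 -2.00714564] [-0.00558147 -0.13470166  0.01337347]
```

View pics/o11.png

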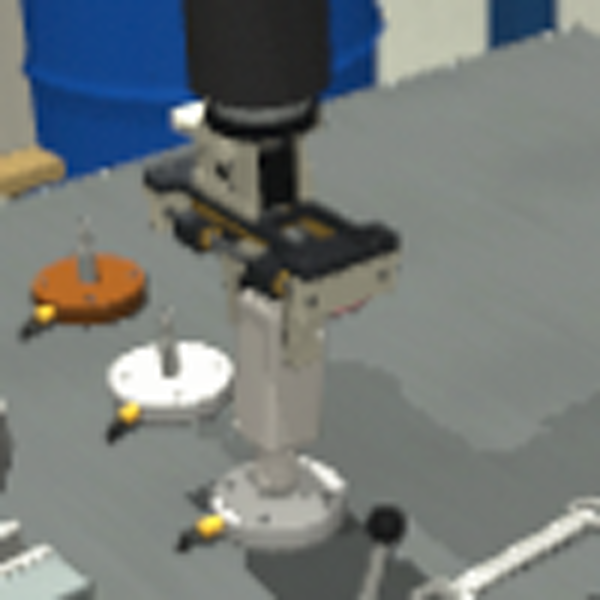

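```bash
python3 -m handwheel '[[0,0,-0.4,0],[0,0,-0.3,0],[0,0,-0.2,0],[0,0,0,0],[0,0,0,0]]' 1 4;  python3 -m handwheel '[[0,0,-0.1,0],[0,0,-0.1,0],[0,0,-0.1,0],[0,0,0,0],[0,0,0,0]]' 1 4
```

```text
t: 17.15
eef_pos: [0.5331, -0.2066, 0.3087]
ee_rot: [-3.142, 0.0, -3.137]
force: [0.7, -0.1, -1.3]
width: 0.0481
t: 17.65
eef_pos: [0.5339, -0.2067, 0.3069]
ee_rot: [-3.141, 0.003, -3.136]
force: [0.7, 1.3, 5.8]
width: 0.0479
```

```bash
python3 -m handwheel '[[0,0,-0.1,0],[0,0,0,0],[0,0,0,0]]' 1 3; python3 -m handwheel '[[0,0,0,0],[0,0,0,0],[0,0,0,0],[0,0,0,0],[0,0,0,0]]' 0.3 3;python3 -m handwheel '[[0,0,2,0],[0,0,3,0],[0,0,3,0],[0,0,2,0],[0,0,0,0]]' 0 3
python3 - <<'E'
from h import *
f=grab('scene','s12'); o=cv2.resize(f['image'][110:210,190:290],None,fx=6,fy=6,interpolation=cv2.INTER_CUBIC)
cv2.imwrite('pics/o12.png',o[:,:,::-1])
E
```

```text
t: 17.95
eef_pos: [0.5335, -0.2066, 0.3054]
ee_rot: [-3.141, 0.002, -3.137]
force: [0.9, 0.8, 5.0]
width: 0.0478
t: 18.45
eef_pos: [0.533, -0.2067, 0.3045]
ee_rot: [3.142, -0.0, -3.137]
force: [-0.0, 0.4, 0.8]
width: 0.0613
t: 18.95
eef_pos: [0.5337, -0.2068, 0.4081]
ee_rot: [-3.141, 0.005, -3.136]
force: [-0.7, -0.8, -0.1]
width: 0.0871
```

View pics/o12.png

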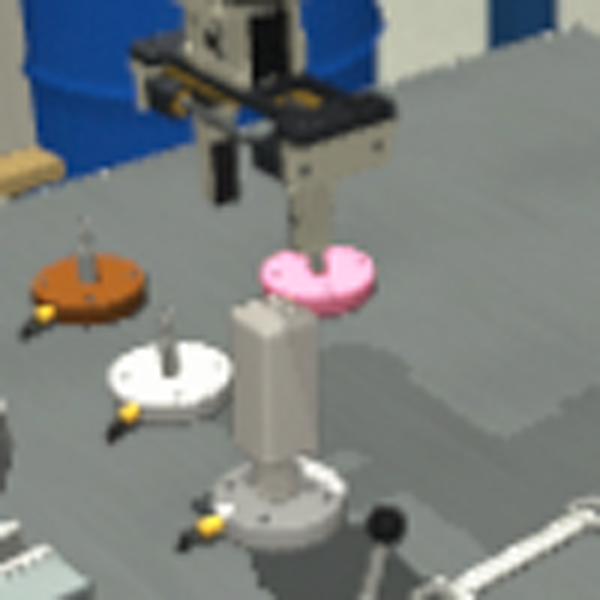

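```bash
python3 -m handwheel '[[0.5,2.5,0,0.14],[0.6,3.4,0,0.14],[0.6,3.5,0,0.14],[0.6,3.5,0,0.14],[0.6,3.5,0,0.14],[0.6,3.5,0,0.14],[0.6,3.5,0,0.14],[0.6,3.5,0,0.14],[0.6,3.5,0,0.14],[0.7,3.5,0,0.15],[0.7,3.5,0,0.15],[0.7,3.5,0,0.15],[0.7,3.5,0,0.15],[0.7,3.5,0,0.15],[0,0,0,0],[0,0,0,0]]' 0
python3 - <<'E'
from h import *
f=grab('wrist','w13'); print(arm.get_state()['q'])
E
```

```text
t: 20.6
eef_pos: [0.6208, 0.2732, 0.4026]
ee_rot: [3.139, -0.0, -1.126]
force: [-0.3, 0.4, -0.5]
width: 0.0881
[ 7.00289412e-01  3.65099640e-01  1.82370961e-02 -2.68396074e-04
 -1.22633163e+00 -2.56902294e-01]
```

View pics/w13.png

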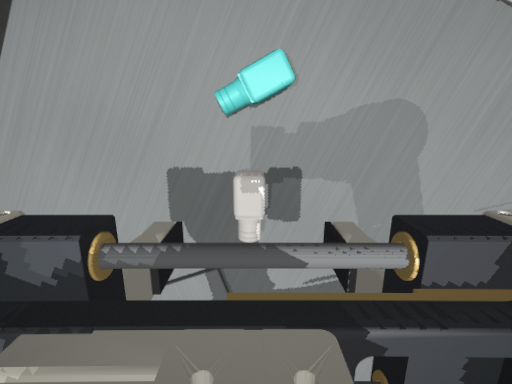

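```bash
python3 - <<'E'
from h import *
f=load('w13'); C,m=bottle(f,(0.604,0.3145),zmin=0.03)
P=C[m][:,:2].astype(np.float32); c,wh,a=cv2.minAreaRect(P); print(c,wh,a,np.percentile(C[m][:,2],[50,95]))
u=np.array([-.43,.903]);n=np.array([-u[1],u[0]]); g=np.array([.6208,.2732])
print('along',((P-g)@u).min(),'lat',((P-g)@n).min(),((P-g)@n).max())
E
```

```text
(0.6047019958496094, 0.3139151334762573) (0.04039908945560455, 0.09508417546749115) 26.196043014526367 [0.04018913 0.0420127 ]
along -0.003786249542808523 lat -0.023674342190361006 0.01721005019035341
```

```bash
python3 -m handwheel '[[0.2,0.3,-2,0.01],[0,0,-4,0],[0,0,-4,0],[0,0,-4,0],[0,0,-3.5,0],[0,0,-2.5,0],[0,0,-1.5,0],[0,0,-0.4,0],[0,0,0,0],[0,0,0,0]]' 0 && python3 -m handwheel '[[0,0,0,0],[0,0,0,0],[0,0,0,0],[0,0,0,0],[0,0,0,0],[0,0,0,0],[0,0,0,0],[0,0,0,0]]' 1 3
```

```text
t: 21.65
eef_pos: [0.6237, 0.2756, 0.1873]
ee_rot: [-3.139, 0.0, -1.117]
force: [0.5, 1.0, 0.4]
width: 0.0878
t: 22.45
eef_pos: [0.6231, 0.2754, 0.1856]
ee_rot: [-3.142, -0.0, -1.117]
force: [0.2, -0.7, 0.2]
width: 0.0424
```

```bash
python3 -m handwheel '[[0,0,4.5,0],[0,0,5,0],[0,0,4,0],[0,0,2,0],[0,0,0,0],[0,0,0,0]]' 1 3
python3 - <<'E'
from h import *
f=grab('scene','s14'); o=cv2.resize(f['image'][190:300,260:370],None,fx=5,fy=5,interpolation=cv2.INTER_CUBIC)
cv2.imwrite('pics/o14.png',o[:,:,::-1])
E
```

```text
t: 23.05
eef_pos: [0.6228, 0.2752, 0.3405]
ee_rot: [-3.142, 0.001, -1.117]
force: [0.2, 0.6, -1.0]
width: 0.0417
```

View pics/o14.png

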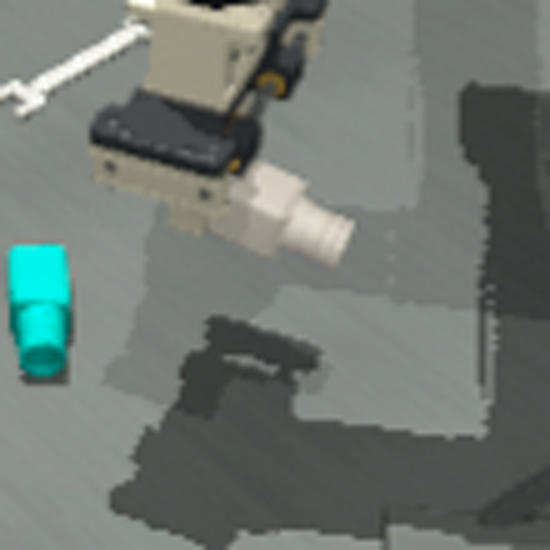

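```bash
python3 -m handwheel '[[0,0,-4.5,0],[0,0,4.5,0],[0,0,-4.5,0],[0,0,4.5,0],[0,0,-4.5,0],[0,0,4.5,0],[0,0,0,0]]' 1 3
python3 - <<'E'
from h import *
f=grab('scene','s15'); o=cv2.resize(f['image'][190:300,260:370],None,fx=5,fy=5,interpolation=cv2.INTER_CUBIC)
cv2.imwrite('pics/o15.png',o[:,:,::-1])
E
```

```text
t: 23.8
eef_pos: [0.6242, 0.2758, 0.3414]
ee_rot: [-3.141, -0.002, -1.116]
force: [1.1, 1.5, 0.8]
width: 0.0419
```

View pics/o15.png

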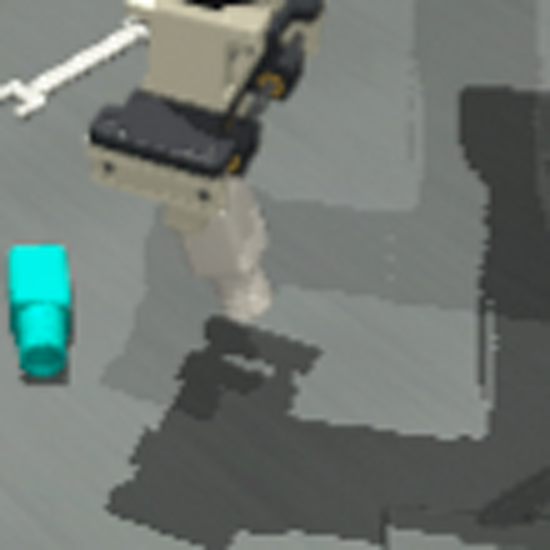

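```bash
python3 -m handwheel '[[0,0,-4.5,0],[0,0,4.5,0],[0,0,-4.5,0],[0,0,4.5,0],[0,0,-4.5,0],[0,0,4.5,0],[0,0,0,0],[0,0,0,0]]' 1 3
python3 - <<'E'
from h import *
f=grab('scene','s16'); o=cv2.resize(f['image'][190:300,260:370],None,fx=5,fy=5,interpolation=cv2.INTER_CUBIC)
cv2.imwrite('pics/o16.png',o[:,:,::-1])
E
```

```text
t: 24.65
eef_pos: [0.6233, 0.2756, 0.3406]
ee_rot: [-3.141, 0.0, -1.117]
force: [-0.3, -0.3, -1.4]
width: 0.0421
```

View pics/o16.png

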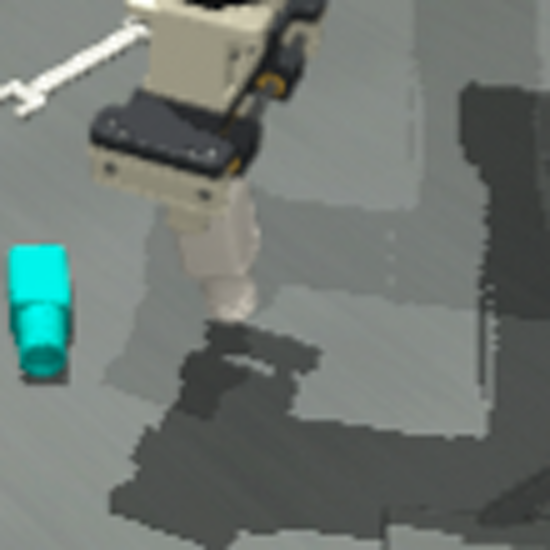

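```bash
python3 -m handwheel '[[-0.5,1,-2,0],[-0.5,1,-3,0],[-0.3,0.6,-2,0],[0,0,-1,0],[0,0,-0.5,0],[0,0,0,0],[0,0,0,0]]' 1 3; python3 -m handwheel '[[0,0,-0.2,0],[0,0,-0.2,0],[0,0,-0.2,0],[0,0,-0.1,0],[0,0,0,0],[0,0,0,0]]' 1 3
```

```text
t: 25.4
eef_pos: [0.6104, 0.3012, 0.2563]
ee_rot: [-3.141, 0.0, -1.117]
force: [0.4, -0.3, -1.0]
width: 0.0424
t: 26.0
eef_pos: [0.6101, 0.3014, 0.2488]
ee_rot: [-3.142, -0.0, -1.117]
force: [-0.6, -1.2, 4.9]
width: 0.0424
```

```bash
python3 -m handwheel '[[0,0,-0.1,0],[0,0,-0.1,0],[0,0,0,0],[0,0,0,0]]' 1 3
python3 - <<'E'
from h import *
f=grab('scene','s17'); s=arm.get_state();g=np.array(s['eef_pos'])-[0,0,.159]; print(g)
o=cv2.resize(f['image'][190:300,260:370],None,fx=5,fy=5,interpolation=cv2.INTER_CUBIC)
a=proj(f,[g,g*[1,1,0]]); a=((a-[260,190]+.5)*5).astype(int); cv2.line(o,tuple(map(int,a[0])),tuple(map(int,a[1])),(0,255,0),1)
cv2.imwrite('pics/o17.png',o[:,:,::-1])
E
```

```text
t: 26.4
eef_pos: [0.61, 0.3014, 0.2466]
ee_rot: [3.141, -0.0, -1.117]
force: [-0.1, -0.7, 4.0]
width: 0.0426
[0.6100136  0.30137843 0.08750708]
```

View pics/o17.png

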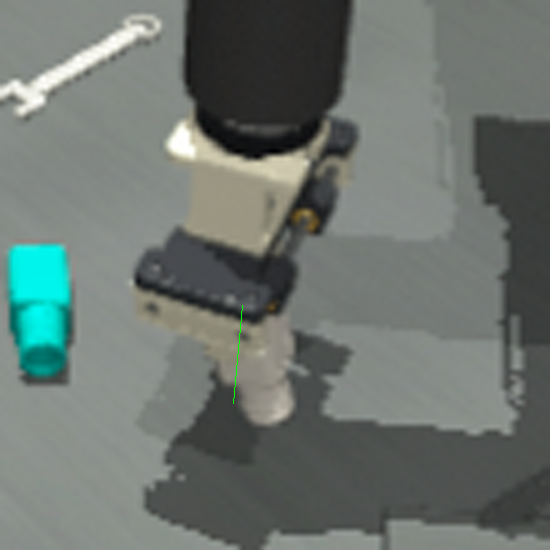

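```bash
python3 - <<'E'
from h import *
f=load('s17'); C=cloud(f); g=np.array(arm.get_state()['eef_pos'])-[0,0,.159]; D=C-g
u=np.array([-.437,.899,0]);n=np.array([-.899,-.437,0]); H=D@u;N=D@n
im=f['image'].astype(int)
for z0 in np.arange(0.006,.10,.008):
    k=(C[:,:,2]>=z0)&(C[:,:,2]<z0+.008)&(abs(H)<.07)&(abs(N)<.035)&(im.min(2)>100)
    if k.sum()>4: print(round(z0,3),k.sum(),'H',np.percentile(H[k],[3,50,97]).round(4),'N',np.percentile(N[k],[3,50,97]).round(4))
o=cv2.resize(f['image'][225:295,290:330],None,fx=14,fy=8.5,interpolation=cv2.INTER_CUBIC)
E
```

```text
0.006 21 H [0.0125 0.0294 0.0381] N [-0.0135 -0.0108  0.0026]
0.014 21 H [0.0097 0.026  0.0358] N [-0.0133 -0.0095  0.0028]
0.022 15 H [0.0096 0.027  0.0343] N [-0.0137 -0.0088  0.0043]
0.03 13 H [-0.0013  0.0188  0.032 ] N [-0.0152 -0.0132 -0.0039]
0.038 14 H [-0.0043  0.0143  0.0317] N [-0.0197 -0.0176  0.0016]
0.046 35 H [-0.0047  0.018   0.0329] N [-0.02   -0.0172  0.0083]
0.054 18 H [0.0103 0.0283 0.0313] N [-0.019  -0.0151  0.0125]
0.062 20 H [0.0104 0.0269 0.0291] N [-0.0208 -0.0121  0.0105]
0.07 16 H [0.0012 0.0251 0.0265] N [-0.0349 -0.0097  0.0155]
0.078 12 H [-0.0058  0.023   0.025 ] N [-0.0349 -0.0094  0.0064]
```

```bash
python3 -m handwheel '[[-0.25,0.5,0,0],[-0.25,0.5,0,0],[-0.25,0.5,0,0],[-0.2,0.45,0,0],[0,0,0,0],[0,0,0,0]]' 1 3
cat >> h.py <<'E'
def tl(f,u):
    C=cloud(f); g=np.array(arm.get_state()['eef_pos'])-[0,0,.159]; D=C-g
    u=np.array([u[0],u[1],0]);n=np.array([-u[1],u[0],0]); H=D@u;N=D@n
    im=f['image'].astype(int); print(g)
    for z0 in np.arange(g[2]-.10,g[2]+.01,.008):
        k=(C[:,:,2]>=z0)&(C[:,:,2]<z0+.008)&(abs(H)<.07)&(abs(N)<.035)&(im.min(2)>100)&(C[:,:,2]>.006)
        if k.sum()>4: print(round(z0-g[2],3),k.sum(),'H',np.percentile(H[k],[3,50,97]).round(4),'N',np.percentile(N[k],[3,50,97]).round(4))
E
python3 - <<'E'
from h import *
f=grab('scene','s18'); tl(f,(-.437,.899)); print(arm.get_state()['force'])
o=cv2.resize(f['image'][190:300,260:370],None,fx=5,fy=5,interpolation=cv2.INTER_CUBIC)
cv2.imwrite('pics/o18.png',o[:,:,::-1])
E
```

```text
t: 27.05
eef_pos: [0.6004, 0.3212, 0.2464]
ee_rot: [3.141, 0.0, -1.116]
force: [0.7, 0.1, -0.5]
width: 0.0422
[0.60049515 0.32103544 0.0873997 ]
-0.084 11 H [-0.0014  0.0139  0.0224] N [-0.0167 -0.0112 -0.0058]
-0.076 18 H [-0.0006  0.0133  0.0228] N [-0.0173 -0.0111 -0.0006]
-0.068 18 H [-0.0034  0.0106  0.0197] N [-0.0161 -0.0123 -0.0047]
-0.06 7 H [-0.0082  0.0006  0.0149] N [-0.0155 -0.0151 -0.0126]
-0.052 14 H [-0.0127  0.0061  0.0224] N [-0.0195 -0.0181 -0.0162]
-0.044 21 H [-0.01    0.0073  0.0253] N [-0.022  -0.0188  0.0009]
-0.036 23 H [-0.0102  0.0165  0.0252] N [-0.0223 -0.0188 -0.0017]
-0.028 14 H [0.0099 0.0229 0.0246] N [-0.0208 -0.0156  0.011 ]
-0.02 9 H [-0.0075  0.0235  0.0243] N [-0.0348 -0.0055  0.0121]
-0.012 9 H [-0.0053  0.0072  0.0233] N [-0.0349 -0.0338  0.0017]
[-0.25248863  0.16911025 -1.65513704]
```

View pics/o18.png

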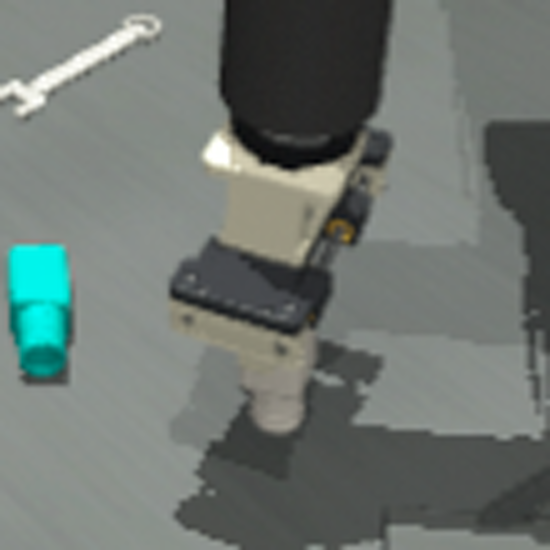

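```bash
python3 -m handwheel '[[0,0,-0.1,0],[0,0,-0.1,0],[0,0,-0.1,0],[0,0,-0.1,0],[0,0,0,0],[0,0,0,0]]' 1 3
python3 - <<'E'
from h import *
f=grab('scene','s19'); tl(f,(-.437,.899)); print(arm.get_state()['force'])
E
```

```text
t: 27.7
eef_pos: [0.6007, 0.3209, 0.2428]
ee_rot: [-3.141, 0.0, -1.117]
force: [-0.1, -0.5, 4.7]
width: 0.0424
[0.60071393 0.32092896 0.08385155]
-0.084 5 H [-0.0012  0.0127  0.0224] N [-0.0146 -0.0121 -0.0042]
-0.076 16 H [-0.0003  0.0119  0.0217] N [-0.0168 -0.0137 -0.0074]
-0.068 16 H [-0.0038  0.0096  0.0222] N [-0.015  -0.012  -0.0043]
-0.06 14 H [-0.0019  0.0106  0.0202] N [-0.0159 -0.0128 -0.0053]
-0.052 9 H [-0.0079  0.0083  0.022 ] N [-0.0181 -0.0172 -0.0138]
-0.044 17 H [-0.0124  0.0081  0.0208] N [-0.0213 -0.0186 -0.0167]
-0.036 19 H [-0.0087  0.0169  0.0258] N [-0.022  -0.0187  0.0053]
-0.028 16 H [0.0109 0.0218 0.0251] N [-0.0221 -0.0185  0.0019]
-0.02 5 H [-0.0021  0.0107  0.024 ] N [-0.0344 -0.0327  0.0056]
-0.012 8 H [-0.0028  0.0234  0.0247] N [-0.0346 -0.007   0.0034]
[-0.61914069  0.33696843  5.91164567]
```

```bash
python3 -m handwheel '[[0,0,0,0],[0,0,0,0],[0,0,2,0],[0,0,4,0],[-0.5,-1,4,0],[-1,-2,3.5,0],[-1.5,-3,3,0],[-1.5,-3.5,2.5,0],[-1.5,-3.5,1.5,0],[-1.5,-4,0,0],[-1.5,-4,0,0],[-1.5,-4,0,0],[-1.5,-4,0,0],[-1.5,-4,0,0],[-1.5,-4,0,0],[-0.5,-4,0,0],[0,-4,0,0],[0,-4,0,0],[0,-4,0,0],[0,-4,0,0]]' 1 15 && python3 -m handwheel '[[0.5,-4,0,0],[0.5,-3.5,0,0],[0.5,-2,0,0],[0.5,-1,0,0],[0.2,-1,0,0],[0,0,0,0],[0,0,0,0]]'
python3 - <<'E'
from h import *
f=grab('wrist','w20')
E
```

```text
t: 29.75
eef_pos: [0.445, -0.2507, 0.447]
ee_rot: [3.141, 0.001, -1.117]
force: [1.1, 0.8, -0.3]
width: 0.0423
t: 30.45
eef_pos: [0.4676, -0.3636, 0.4475]
ee_rot: [3.142, 0.0, -1.116]
force: [0.6, 0.1, -1.1]
width: 0.0421
```

View pics/w20.png

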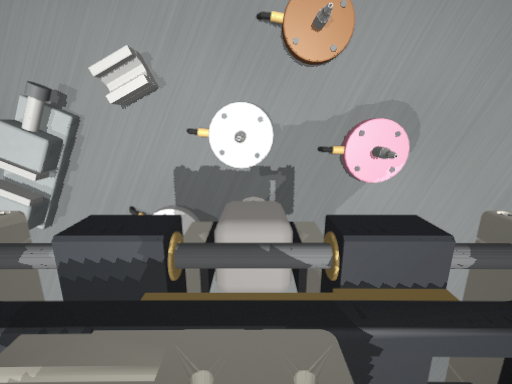

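```bash
python3 - <<'E'
from h import *
f=load('w20'); C=cloud(f)
im=f['image'].astype(int); m=((im.min(2)>160)&(im.max(2)-im.min(2)<30)&(C[:,:,2]<.05)&(C[:,:,2]>.005)).astype(np.uint8); n,l,st,ce=cv2.connectedComponentsWithStats(m)
i=l[150,230]; print(st[i],ce[i])
c=max(cv2.findContours((l==i).astype(np.uint8),cv2.RETR_EXTERNAL,cv2.CHAIN_APPROX_NONE)[0],key=len)[:,0,:]
z=np.median(C[l==i][:,2]); P=onz(f,c,z)[:,:2]
e=cv2.minEnclosingCircle(P.astype(np.float32)); A=np.c_[2*P,np.ones(len(P))]; s=np.linalg.lstsq(A,(P**2).sum(1),rcond=None)[0]
print('z',z,e,'fit',s[:2],np.sqrt(s[2]+s[:2]@s[:2]))
D=C[115:155,222:260]; k=(D[:,:,2]>.03)&(D[:,:,2]<.09); t=D[k][D[k][:,2]>0.066]; print('tip',t.mean(0),t[:,2].max(),len(t))
# bottle offset seen in scene
g=grab('scene','s20'); tl(g,(-.437,.899))
o=cv2.resize(g['image'][90:210,170:290],None,fx=5,fy=5,interpolation=cv2.INTER_CUBIC)
cv2.imwrite('pics/o20.png',o[:,:,::-1])
E
```

```text
[ 209  102   65   66 3233] [240.86514074 134.11660996]
z 0.019114692544059786 ((0.5037598609924316, -0.40077292919158936), 0.04743095487356186) fit [ 0.50387134 -0.40078937] 0.04658765366123824
tip [ 0.50376371 -0.40092295  0.07131266] 0.07601375898665408 37
[ 0.46750716 -0.3633118   0.28888536]
-0.084 7 H [0.0015 0.0162 0.0223] N [-0.0147 -0.0103  0.0022]
-0.076 12 H [-0.0002  0.0149  0.0262] N [-0.0156 -0.0096 -0.0014]
-0.068 12 H [0.0007 0.0173 0.0234] N [-0.0172 -0.0077  0.0043]
-0.06 12 H [0.005  0.0175 0.0227] N [-0.0165 -0.0078  0.0055]
-0.052 10 H [-0.0075  0.0079  0.0198] N [-0.0168 -0.0153 -0.0088]
-0.044 17 H [-0.0051  0.0206  0.0274] N [-0.0225 -0.0132  0.0061]
-0.036 20 H [-0.0095  0.0192  0.0282] N [-0.0215 -0.0171  0.011 ]
-0.028 17 H [-0.004   0.0202  0.0269] N [-0.0218 -0.0157  0.0111]
-0.02 16 H [-0.0072  0.0203  0.0259] N [-0.0322 -0.0146  0.0119]
-0.012 22 H [-0.0062  0.0144  0.0257] N [-0.034  -0.0185  0.0041]
-0.004 22 H [-0.0076  0.0166  0.0252] N [-0.0342 -0.0152  0.0085]
0.004 19 H [-0.0018  0.0154  0.023 ] N [-0.0342 -0.0061  0.0214]
```

View pics/o20.png

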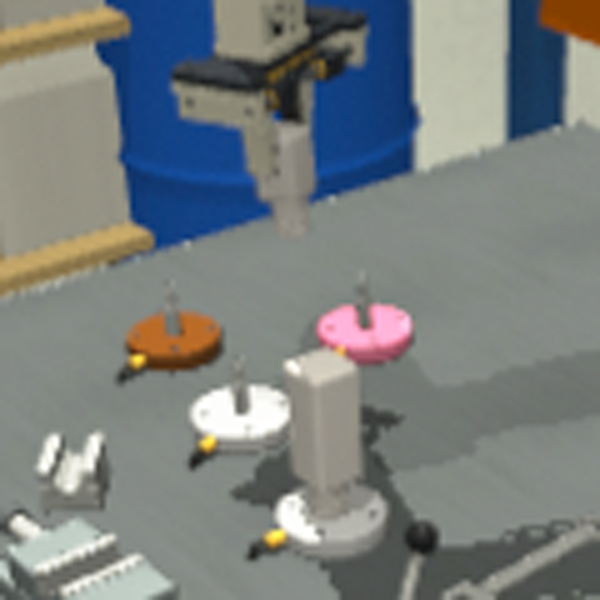

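```bash
python3 -m handwheel '[[1,-1,0,0],[1.2,-1.3,0,0],[1.2,-1.3,-1,0],[0.5,-0.6,-2,0],[0,0,-3,0],[0,0,-3,0],[0,0,-2,0],[0,0,-0.5,0],[0,0,0,0],[0,0,0,0]]' 1 15
python3 - <<'E'
from h import *
g=grab('scene','s21'); s=arm.get_state()
o=cv2.resize(g['image'][110:210,170:270],None,fx=6,fy=6,interpolation=cv2.INTER_CUBIC)
a=proj(g,[[.5038,-.4008,.02],[.5038,-.4008,.13]]); a=((a-[170,110]+.5)*6).astype(int); cv2.line(o,tuple(map(int,a[0])),tuple(map(int,a[1])),(0,255,0),1)
cv2.imwrite('pics/o21.png',o[:,:,::-1])
E
```

```text
t: 31.55
eef_pos: [0.5071, -0.4061, 0.3343]
ee_rot: [-3.14, -0.002, -1.116]
force: [0.2, 0.9, -0.7]
width: 0.042
```

View pics/o21.png

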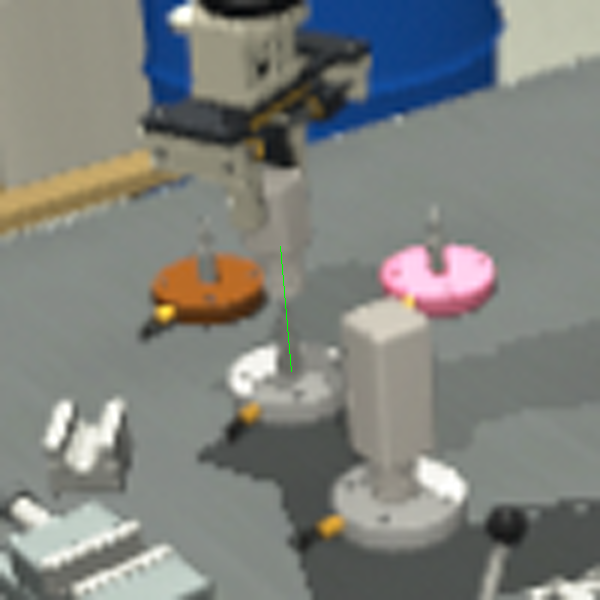

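Neck bottom (285,290) is centred over the peg line. Lowering.

```bash
python3 -m handwheel '[[0,0,-1,0],[0,0,-1,0],[0,0,-1,0],[0,0,0,0]]' && python3 -m handwheel '[[0,0,-1,0],[0,0,-1,0],[0,0,-1,0],[0,0,0,0],[0,0,0,0]]' && python3 -m handwheel '[[0,0,-0.5,0],[0,0,-0.3,0],[0,0,-0.2,0],[0,0,-0.1,0],[0,0,0,0],[0,0,0,0]]' 1 4
```

```text
t: 32.0
eef_pos: [0.5059, -0.4058, 0.3003]
ee_rot: [3.14, 0.003, -1.117]
force: [0.1, 0.1, -0.9]
width: 0.0417
t: 32.5
eef_pos: [0.5066, -0.4061, 0.2723]
ee_rot: [3.141, 0.001, -1.117]
force: [0.4, 0.9, -0.4]
width: 0.0421
t: 33.1
eef_pos: [0.5067, -0.4064, 0.2624]
ee_rot: [-3.141, -0.001, -1.117]
force: [-0.5, 0.1, 5.9]
width: 0.0417
```

Contact at 0.262 as predicted; settle, release, retreat.

```bash
python3 -m handwheel '[[0,0,-0.1,0],[0,0,0,0],[0,0,0,0]]' 1 3; python3 -m handwheel '[[0,0,0,0],[0,0,0,0],[0,0,0,0],[0,0,0,0],[0,0,0,0]]' 0.3 3;python3 -m handwheel '[[0,0,2,0],[0,0,3,0],[0,0,4,0],[0,0,3,0],[0,0,2,0],[0,0,0,0]]' 0 3
python3 - <<'E'
from h import *
f=grab('scene','s22'); o=cv2.resize(f['image'][110:230,170:290],None,fx=5,fy=5,interpolation=cv2.INTER_CUBIC)
cv2.imwrite('pics/o22.png',o[:,:,::-1])
w=load('w4'); C=cloud(w); im=w['image'].astype(int)
C=cloud(f); im=f['image'].astype(int)
b=(im.max(2)<50)&(C[:,:,2]>.08)&(C[:,:,2]<.13)&(abs(C[:,:,0]-.57)<.05)&(abs(C[:,:,1]+.03)<.05); print('ball',C[b].mean(0),C[b].min(0),C[b].max(0),b.sum())
t=load('top0'); C=cloud(t); im=t['image'].astype(int)
m=((im.min(2)>150)&(C[:,:,2]>.01)&(abs(C[:,:,0]-.62)<.06)&(abs(C[:,:,1]+.012)<.06)); print(cv2.minAreaRect(C[m][:,:2].astype(np.float32)))
E
```

```text
t: 33.4
eef_pos: [0.5067, -0.4062, 0.2611]
ee_rot: [-3.141, -0.001, -1.117]
force: [-1.0, -0.6, 5.3]
width: 0.0416
t: 33.9
eef_pos: [0.5066, -0.4061, 0.2604]
ee_rot: [3.141, 0.0, -1.117]
force: [0.3, -0.5, -0.3]
width: 0.061
t: 34.5
eef_pos: [0.5071, -0.4065, 0.4046]
ee_rot: [-3.138, -0.005, -1.116]
force: [-0.0, -0.2, -0.2]
width: 0.0875
ball [ 0.57972325 -0.01874075  0.10486341] [ 0.56927742 -0.03353499  0.09614266] [ 0.58662044 -0.01270123  0.1122374 ] 21
((0.6127186417579651, -0.01350875198841095), (0.07193204015493393, 0.049644675105810165), 16.217681884765625)
```

View pics/o22.png

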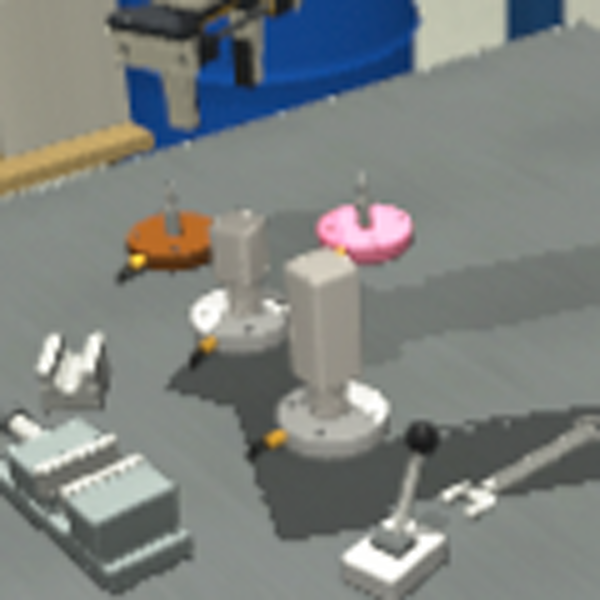

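```bash
python3 -m handwheel '[[0,2.5,0,0.14],[0.1,3.5,0,0.14],[0.1,3.5,0,0.14],[0.1,3.5,0,0.14],[0.1,3.5,0,0.14],[0.1,3.5,0,0.14],[0.2,3.5,0,0.14],[0.2,3.5,0,0.14],[0.2,3.5,0,0.14],[0.1,3.4,0,0.14],[0,2.6,0,0],[0,0,-3,0],[0,0,-4,0],[0,0,-4,0],[0,0,-2,0],[0,0,-1.2,0],[0,0,0,0],[0,0,0,0]]' 1 20
python3 - <<'E'
from h import *
f=grab('scene','s23'); o=cv2.resize(f['image'][130:250,200:320],None,fx=5,fy=5,interpolation=cv2.INTER_CUBIC)
cv2.imwrite('pics/o23.png',o[:,:,::-1])
E
```

```text
t: 36.35
eef_pos: [0.519, -0.0411, 0.2591]
ee_rot: [3.141, -0.0, 0.283]
force: [0.4, 0.6, -0.2]
width: 0.0005
```

View pics/o23.png

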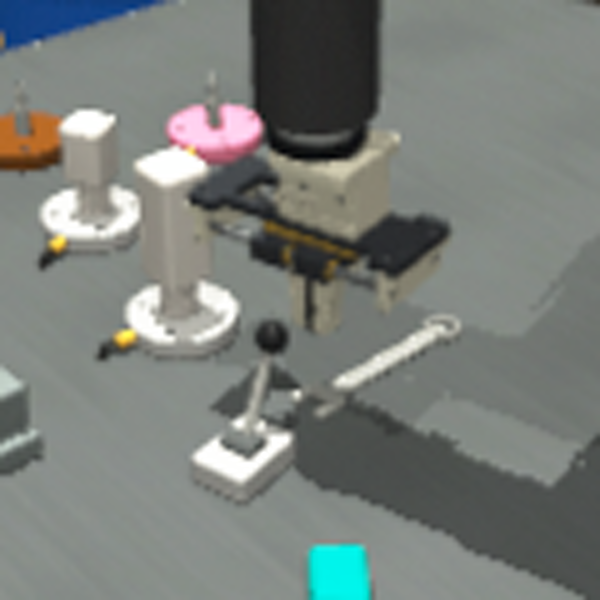

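```bash
python3 -m handwheel '[[1.5,0.4,0,0],[1.5,0.4,0,0],[1.5,0.5,0,0],[1.5,0.4,0,0],[1.5,0.4,0,0],[1.5,0.5,0,0],[1,0.3,0,0],[0,0,0,0]]' && python3 -m handwheel '[[0.5,0.14,0,0],[0.4,0.1,0,0],[0,0,0,0],[0,0,0,0]]'
python3 - <<'E'
from h import *
f=grab('scene','s24'); o=cv2.resize(f['image'][150:250,200:300],None,fx=6,fy=6,interpolation=cv2.INTER_CUBIC)
cv2.imwrite('pics/o24.png',o[:,:,::-1])
C=cloud(f); im=f['image'].astype(int)
b=(im.max(2)<60)&(C[:,:,2]>.08)&(C[:,:,2]<.13)&(abs(C[:,:,0]-.62)<.08)&(abs(C[:,:,1]+.0)<.05); print('ball',C[b].mean(0),C[b].min(0),C[b].max(0),b.sum())
print(arm.get_state()['force'])
E
```

```text
t: 37.2
eef_pos: [0.6197, -0.0118, 0.2594]
ee_rot: [3.141, -0.002, 0.283]
force: [-0.8, 0.9, 0.6]
width: 0.0006
t: 37.6
eef_pos: [0.6276, -0.0097, 0.2588]
ee_rot: [3.142, -0.0, 0.283]
force: [-0.3, -0.4, -0.2]
width: 0.0007
ball [0.65266249 0.0009893  0.10770544] [ 0.63287786 -0.01512004  0.09711528] [0.66404975 0.01039365 0.123337  ] 38
[ 0.77078355 -0.89651458  0.64125623]
```

View pics/o24.png

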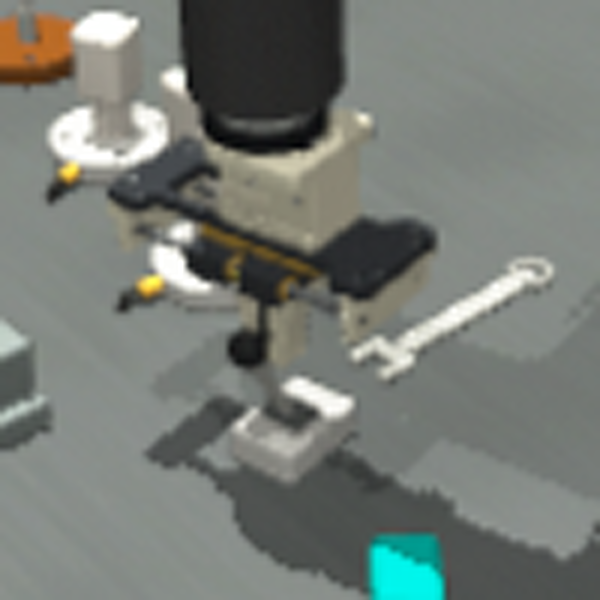

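```bash
python3 -m handwheel '[[0.2,0.06,0,0],[0.2,0.06,0,0],[0,0,0,0],[0,0,0,0]]'; python3 -m handwheel '[[0.2,0.06,0,0],[0,0,0,0],[0,0,0,0]]';  python3 -m handwheel '[[0.2,0.06,0,0],[0,0,0,0],[0,0,0,0]]'
```

```text
t: 38.05
eef_pos: [0.6304, -0.009, 0.2582]
ee_rot: [-3.141, 0.004, 0.283]
force: [-6.2, -1.9, 2.7]
width: 0.0001
t: 38.35
eef_pos: [0.6313, -0.0088, 0.258]
ee_rot: [-3.141, 0.007, 0.282]
force: [-9.9, -2.5, 6.1]
width: 0.0004
t: 38.65
eef_pos: [0.6322, -0.0086, 0.2578]
ee_rot: [-3.141, 0.01, 0.282]
force: [-15.7, -2.9, 8.7]
width: 0.0002
```

Hard stop reached (force rising to 16 N with no travel). Back off, rise and check.

```bash
python3 -m handwheel '[[-1,-0.3,0,0],[-2,-0.6,0,0],[-3,-0.9,0,0],[-3,-0.9,0,0],[-1,0,3,0],[0,0,4,0],[0,0,4,0],[-1,2,2,0],[0,3,0,0],[0,3,0,0],[0,3,0,0],[0,2,0,0],[0,0,0,0],[0,0,0,0]]'
python3 - <<'E'
from h import *
f=grab('scene','s25'); o=cv2.resize(f['image'][130:250,170:320],None,fx=5,fy=5,interpolation=cv2.INTER_CUBIC)
cv2.imwrite('pics/o25.png',o[:,:,::-1])
C=cloud(f); im=f['image'].astype(int)
b=(im.max(2)<60)&(C[:,:,2]>.08)&(C[:,:,2]<.13)&(abs(C[:,:,0]-.63)<.08)&(abs(C[:,:,1]+.0)<.05); print('ball',C[b].mean(0),C[b].max(0),b.sum())
t=grab('top','t25'); T=cloud(t); im=t['image'].astype(int)
for nm,p in (('L',(.5357,-.206)),('S',(.5038,-.4008))):
    for F,X in (('scene',C),('top',T)):
        d=np.hypot(X[:,:,0]-p[0],X[:,:,1]-p[1])<.05
        k=d&(X[:,:,2]>.09)&(X[:,:,2]<.2); zz=np.percentile(X[k][:,2],98); q=k&(X[:,:,2]>zz-.008); print(nm,F,'top z',zz.round(4),'top face ctr',X[q].mean(0).round(4),q.sum())
b=(im.max(2)<50)&(T[:,:,2]>.085)&(T[:,:,2]<.13)&(abs(T[:,:,0]-.63)<.09)&(abs(T[:,:,1]+.0)<.06); print('ball top',T[b].mean(0),b.sum())
E
```

```text
t: 40.05
eef_pos: [0.5256, 0.096, 0.3888]
ee_rot: [-3.141, -0.001, 0.284]
force: [0.1, 0.4, 0.8]
width: 0.0004
ball [0.65791452 0.00379528 0.10433696] [0.66644548 0.01040699 0.11270515] 25
L scene top z 0.1672 top face ctr [ 0.5403 -0.2021  0.1642] 72
L top top z 0.1683 top face ctr [ 0.539  -0.205   0.1641] 192
S scene top z 0.1181 top face ctr [ 0.5043 -0.3937  0.1145] 40
S top top z 0.1182 top face ctr [ 0.503  -0.3964  0.1139] 149
ball top [ 0.65122809 -0.00127163  0.10997557] 33
```

View pics/o25.png

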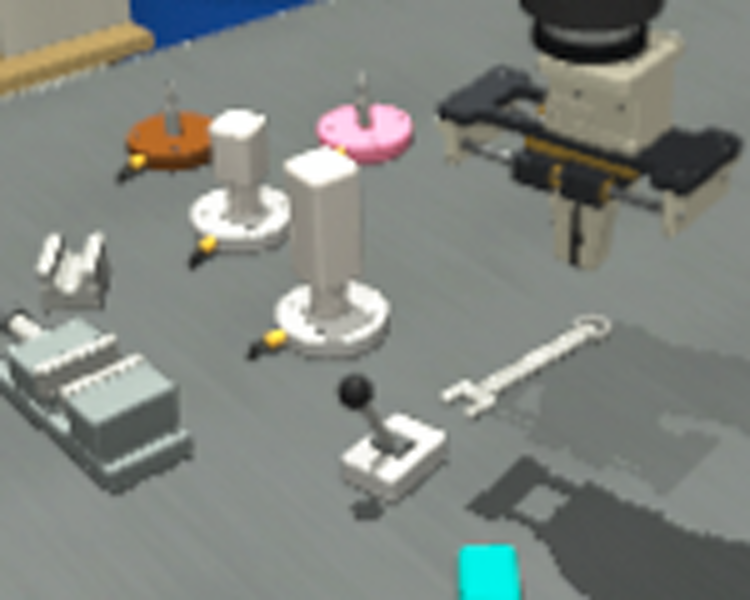

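View pics/t25.png

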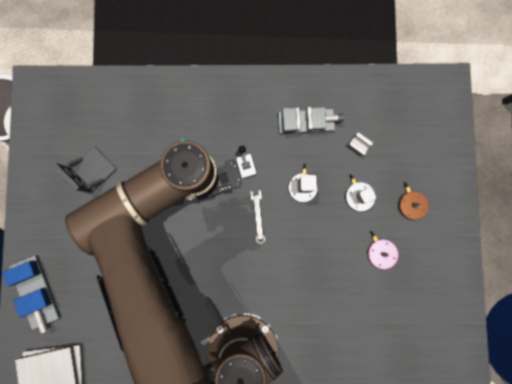

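```bash
python3 -c "
from station import arm
print(arm.job_done())"
```

```text
the job is handed in; nothing more can be done
None
```

The job is handed in at about 40 s of the 72 s allowed. Both bottles stand upside down on their pegs, the large on the tall one and the small on the short one. After that I pushed the air lever all the way over.

- **How the bottles were turned:** I held each one near its base with a light grip, let it swing mouth-down, and levelled the mouth by pressing it on the bench. I had to push the large one upright against the tall peg. The small one did not swing on its own, so I gave it a few short up-and-down strokes. Its first press on the bench made it lean, and I corrected that before lifting. I then lowered both onto their pegs until the mouth touched the base, and only then let go.
- **Bottle heights at the end:** the bottle tops measured about 0.164–0.168 m and 0.114–0.118 m, against 0.165 and 0.115 m when fully seated. They look straight in both the scene and top views.
- **Lever at the end:** the ball measured about (0.651–0.658, 0.00), against about (0.654, 0.00) expected when fully on. The push also met a hard stop, with the force rising to about 16 N.
- **Everything else:** the vise, angle plate, wrench, V-block and look-alikes look unmoved in the last pictures, except the turquoise bottle. The arm hides most of it from the top camera, and only its edge shows in the last enlarged scene view. The gripper is clear of everything.
- **Disagreement:** the centres of the bottle tops read about 3–7 mm off the peg axes. This is probably camera error plus the play of the mouth around the peg.

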